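Clear the filling bench

ROBOT

A 6-joint arm with a two-finger parallel gripper is mounted at the origin on the work surface. World frame = base frame: x ahead of the robot, y to its left, z up, the work surface at z = 0. Lengths are in mm, angles in rad, forces in N, time in s.
With the tool pointing down it reaches from about 250 to 800 mm from the base axis. Payload 8.5 kg.
Tool frame: the origin (TCP) lies on the centre line of the jaws, within the pads' length; the fingertips stand ctrl.finger_overhang ahead of it and the grasp point (between the pads) lies 11 mm behind it (ctrl.finger_overhang is the distance from the TCP to the fingertips, in mm); z points along the fingers, y is the direction in which the jaws open and shut (so a half turn about z gives the same grasp; the last joint's range is limited). The gripper opens to 85 mm and grips with 20 to 120 N. Pads are 22 mm wide; open, the fingers measure 114 mm over their backs; the gripper's body (76 mm by 85 mm) begins 54 mm behind the grasp point. The pads swing forward as they close: fully open they stand 13 mm farther back than shut.
Start: joints at [-1.195, 0.238, -0.013, 1.319, 0, 1.571], TCP at [192.666, -488.323, 239.276] pointing down, gripper open.
Joint ranges: [-2.66, 2.66], [-1.03, 1.9], [-1.14, 1.46], [-1.82, 2.27], [-1.45, 1.34], [-3.14, 3.14]. Speed limits (rad/s): [2.22, 2.22, 2.79, 3.14, 3.14, 3.14].

INTERFACE

Orientations are given as a rotation vector (axis times angle).
In Python, from station import ctrl, cams, finder gives the robot as it stands.
- The arm moves only by the tool send_rows, never from a script. Its argument "motion" is a list of rows, each a list of 7 numbers: the shift along the tool's x, y, z in cm, then the turn, a rotation vector about the tool's x, y, z in rad, then the closure, from -1 (fully open) to 1 (shut), so that 0 is half open. In form: [[x, y, z, rx, ry, rz, jaw], ...]. A call has exactly 10 rows; each row is the pose to reach, as a shift and turn from the pose commanded when the call began, along the tool's axes at that moment; what a row does not reach only later rows make up. A row lasts 1/12 s, in which the tool goes at most 41.7 mm and 7.16 degrees, less where a joint would pass 70% of its speed; a pose out of reach is approached as far as the arm can. A call with a gripper value outside its range is refused whole. The fingers move at their own pace and stop on an object; the grip force is fixed at half the most. Time passes only in rows, so rows that repeat a pose let the fingers close, or fill a call up. It gives the time, the measured TCP pose, the force and the opening at its end, in the units of the state.
- ctrl.get_obs(): the state, without advancing time (a new reading comes with each control period).
- cams.grab_frame(name): name is "side" or "top"; returns a dict with "img" (480x640x3 uint8, blue, green, red), "z_map" (480x640 float32, mm along the optical axis (not along the pixel's ray), 0 where there is no reading), "camera_matrix" (3x3 intrinsics, pixels), "k1" (the pictures are not rectified: a ray, as slopes to the right and down, at radius r is drawn at 1 + k1 r^2 times it, then the intrinsics apply), "xyz" and "orientation" of the camera in the world. Camera axes: x right, y down, z forward; pixel columns grow to the right and rows downward; lengths in mm; the calibration is good to about 2 mm. A picture is of the moment at which its call begins.
- ctrl.job_done(): hands the job in, once; it reports no verdict.
Trained networks look in a picture, given as the dict that the camera call returned (one of the last four; its "shot" number tells which), for a name from the list of things; names that differ only in an ending like _2 or _b are one class to them, and where a whole thing is asked for, a point or a joint stands for the part that bears it (a point fixed in the world has none). Each returns a list of dicts, best first, with "p" (0 to 1); they miss things now and then, are a little off and sometimes report something else, mostly with a low value. They report only what shows in the picture. A call takes as long as a camera call.
- finder.find_in(thing, picture): "at" ([x, y, z] in mm, in world coordinates, good to about 4 mm: the middle of the surface that is visible of it).
- finder.regions_of(thing, picture): "region" (480x640 bool, what is visible of it).
The state is a dict: "clock": time; "joint_pos": joint angles; "qd": joint speeds; "effort": joint torques, N m; "ee_pos": TCP position; "ee_rot": TCP orientation; "wrist_force": force on the tool from outside, world axes, zero at the start; "torque": the same for the moment, N m; "grip_width": finger opening in mm.
Only numpy, scipy, OpenCV 4.12 (cv2) and the standard library are available. Lean on these libraries where they do the work, as an engineer would, in place of code of your own. Each camera call takes 0.05 s, during which the arm holds its last target.

TASK

Tidy the filling bench: move the gold-capped bottle off the scale and stand it in the yellow caddy, so that the jar can have the scale. Take the pile on the blue board apart and put each thing in its place: the pink tape roll down over the post of the black tape holder, the white-lidded amber jar upright in the middle of the scale's steel pan, and the green-lidded tub right way up and flat inside the dark steel tray. Set the bottle and the jar down gently without tipping them over, and leave the jug and the funnel alone.

Things in the scene. Friction and masses are not known exactly. Their poses are not given: they have to be found in the camera images.
- bottle: Clear round bottle with a paper label and a gold cap, 120 mm tall, about 0.25 kg, standing on the scale's pan at the start. Body 46 mm in diameter up to 80 mm, shoulder from 80 to 95 mm, cap 32 mm in diameter from 95 to 120 mm. Origin: centre of its underside, z up.
- tape: Roll of pink tape, a ring 54 mm in outer diameter, hole 32 mm, 24 mm high, 60 g, lying flat on the jar's lid (top of the pile) at the start. Origin: centre of its underside, z along its axis.
- jar: Round amber jar with a flat white lid, 62 mm in diameter over its full height of 55 mm (lid: the top 14 mm), about 0.3 kg, standing on the tub's lid at the start, under the tape roll. Origin: centre of its underside, z up.
- tub: White food tub with a flat green lid, 50 mm high in all, about 0.4 kg, bottom of the pile, lying on a blue cutting board (12 mm thick, fixed) at the start. Lid 64 mm (x) by 150 mm (y), 12 mm thick; body below it 60 by 146 mm. Origin: centre of its underside, long axis y, z up.
- caddy: Fixed. Yellow square open caddy for one bottle, outside 86 by 86 mm, 45 mm high, walls and floor 5 mm thick (inside 76 by 76 mm). Origin: centre of its underside, sides along x and y; the inner floor is 5 mm above it.
- holder: Fixed. Tape holder: black round base 100 mm in diameter and 15 mm high, with an upright steel post 16 mm in diameter in its middle, tip 51 mm above the table. Origin: centre of its underside, on the post's axis. The roll belongs flat on the base with the post through its hole.
- scale: Fixed. White bench scale, housing 165 mm (x) by 135 mm (y), 34 mm high, with a flat round steel pan 120 mm in diameter, top 45 mm above the table; the pan does not sink. Origin: at table height, below the centre of the pan; the small black display lies on the -x side.
- tray: Fixed. Dark steel tray, outside 116 mm (x) by 202 mm (y), rim 18 mm high, walls and floor 4 mm thick (inside 108 by 194 mm). Origin: centre of its underside, long axis y; the inner floor is 4 mm above it. The tub fits in lengthways, either way round.
- jug: Bystander, loose: white measuring jug, 100 mm in diameter at the rim, 125 mm high, with a handle on its +y side. Origin: centre of its underside.
- funnel: Bystander, loose: yellow funnel standing on its mouth, 110 mm in diameter, 100 mm high. Origin: centre of its underside.

How it is judged:
By the outcome, as a careful person would: the job done as asked, in the order asked, and still so for the second after the job is handed in, with the robot touching nothing.
It also fails if it takes over 128 s, if anything falls off the work surface, if the arm or the gripper's body presses on something with over 40 N, if the wrist force passes 120 N, or if a joint passes its speed limit or range.

## Working session

There is one attempt and no reset: what is moved stays moved. The work goes in short steps, Python scripts to look and compute and a tool call to move; the robot and the scene stay as the last step left them, time stands still between calls to the robot, and variables do not carry over. Pictures are saved under pics/ and viewed, and the job is handed in when it is done.

Besides the shell and the picture viewer there is one more tool, called after "Request:" as a command line: name --pt "numbers of a row" for each row, then --argument value for the rest. send_rows: Moves the arm, as the interface text tells. Its arguments: {"type":"object","properties":{"motion":{"type":"array","items":{"type":"array","items":{"type":"number"}}}},"required":["motion"]}

```bash
ls; mkdir -p pics
cat > h.py <<'E'
import numpy as np, cv2
from station import ctrl, cams, finder
from scipy.spatial.transform import Rotation as R
def Rm(o):
    o=np.array(o,float)
    if o.shape==(3,3): return o
    if o.size==4: return R.from_quat(o).as_matrix()
    return R.from_rotvec(o).as_matrix()
def cloud(f):
    K=np.array(f["camera_matrix"]);k=f["k1"];z=f["z_map"]
    v,u=np.mgrid[0:480,0:640].astype(np.float32)
    pts=np.stack([u.ravel(),v.ravel()],1)[:,None]
    n=cv2.undistortPoints(pts.astype(np.float64),K,np.array([k,0,0,0,0.])).reshape(480,640,2)
    c=np.dstack([n[...,0]*z,n[...,1]*z,z])
    w=c@Rm(f["orientation"]).T+np.array(f["xyz"])
    w[z<=0]=np.nan
    return w
E
python3 - <<'E'
from h import *
print(ctrl.get_obs(), ctrl.finger_overhang)
for n in("side","top"):
    f=cams.grab_frame(n); cv2.imwrite(f"pics/{n}0.png",f["img"])
    print(n,f["xyz"],f["orientation"],f["k1"],f["camera_matrix"])
    np.save(f"{n}0.npy",cloud(f))
    for t in "bottle tape jar tub caddy holder scale tray jug funnel".split():
        print(t,[(np.round(d["at"]),round(d["p"],2)) for d in finder.find_in(t,f)[:2]])
E
```

```text
pics
{'clock': 0.0, 'joint_pos': array([-1.19499606e+00,  2.38765195e-01, -1.42686953e-02,  1.31917376e+00,
        2.64594565e-05,  1.57077292e+00]), 'qd': array([-1.37109051e-03, -8.84247508e-04,  1.20689261e-05,  1.84870617e-03,
        1.09275344e-03,  9.01159893e-04]), 'effort': array([-4.22556928e-03, -5.38776541e+01,  3.46439445e+01,  1.82169786e-02,
       -3.26247928e-04, -6.17830992e-06]), 'ee_pos': array([ 192.54412659, -487.98651254,  238.68015713]), 'ee_rot': array([-3.08492256e+00, -5.86614349e-01,  3.73087107e-04]), 'wrist_force': array([-0.34645438, -0.29666705,  1.24993911]), 'torque': array([ 0.03844855, -0.05424057, -0.00945866]), 'grip_width': 85.03451963922083} 8.0
side [ -47.00835423  822.55235808 1109.5628282 ] [-0.95479083  2.51511301 -1.02469008] -0.12144770574494022 [[561.5769374    0.         316.90097484]
 [  0.         561.5769374  248.54953231]
 [  0.           0.           1.        ]]
bottle [(array([ 633., -252.,  111.]), 0.69)]
tape [(array([367., 278., 142.]), 0.84)]
jar []
tub [(array([357., 315.,  61.]), 0.87)]
caddy [(array([ 416., -284.,   22.])
[... 359 characters left out ...]
2546045 -0.15372898] -0.18512220418953917 [[606.3919059    0.         318.59016456]
 [  0.         606.3919059  240.55791967]
 [  0.           0.           1.        ]]
bottle [(array([ 633., -255.,  130.]), 0.58)]
tape [(array([364., 269., 143.]), 0.76)]
jar [(array([374., 262., 119.]), 0.68), (array([722.,  16.,  28.]), 0.61)]
tub [(array([378., 269.,  63.]), 0.62)]
caddy [(array([ 410., -286.,    8.]), 0.74), (array([ 636., -256.,  131.]), 0.37)]
holder [(array([536.,  19.,  18.]), 0.71)]
scale [(array([ 598., -248.,   34.]), 0.58), (array([466., 489.,  55.]), 0.18)]
tray [(array([646., 265.,   7.]), 0.93)]
jug [(array([467., 489.,  54.]), 0.66)]
funnel [(array([723.,  16.,  27.]), 0.92)]
```

View pics/side0.png

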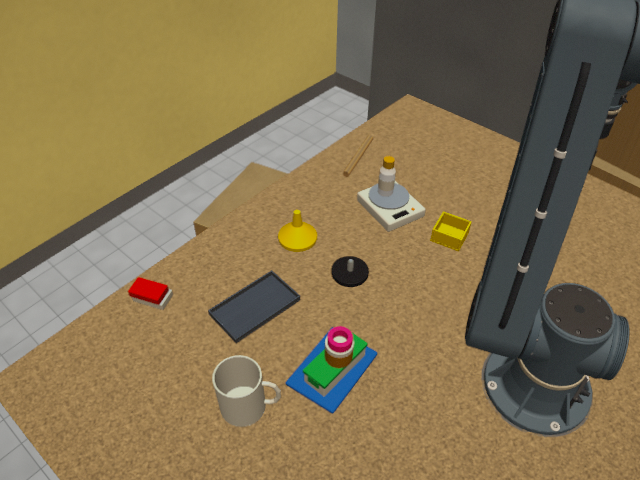

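View pics/top0.png

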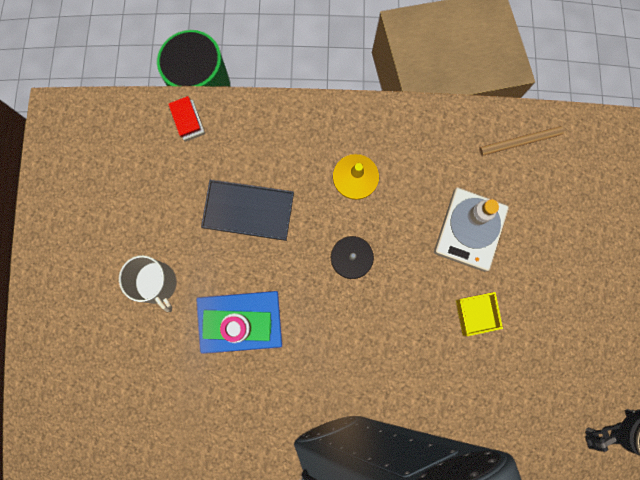

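The side view shows the bottle at (388,178) on the pan, the caddy at (451,231), the holder at (350,268), the tray at (255,305) and the pile at (337,355). The top view shows the caddy at (480,314), the scale turned a little at (473,228), the post at (352,256), the tray at (248,210) and the pile at (235,327). I'll fit precise poses from the depth next.

```bash
cat > m.py <<'E'
from h import *
def rect(p):
    r=cv2.minAreaRect(p[:,:2].astype(np.float32)); return [np.round(x,1) for x in (r[0],r[1],r[2])]
def circ(p):
    # min enclosing circle + mean
    c,r=cv2.minEnclosingCircle(p[:,:2].astype(np.float32)); return np.round(c,1),round(r,1),np.round(p.mean(0),1),np.round(np.median(p[:,2]),1)
def sel(w,c,r,zlo,zhi):
    with np.errstate(invalid='ignore'):
        m=(np.hypot(w[...,0]-c[0],w[...,1]-c[1])<r)&(w[...,2]>zlo)&(w[...,2]<zhi)
    return m
E
python3 - <<'E'
from m import *
for n in("top","side"):
    w=np.load(f"{n}0.npy"); img=cv2.imread(f"pics/{n}0.png"); hsv=cv2.cvtColor(img,cv2.COLOR_BGR2HSV)
    print("=====",n)
    for nm,c,r,a,b,kind in [("bottlecap",(633,-255),40,112,130,'c'),("pan",(600,-248),120,41,50,'c'),("housing",(600,-248),130,27,39,'r'),
      ("caddyrim",(412,-285),75,40,50,'r'),("caddyfloor",(412,-285),60,2,9,'r'),("base",(536,22),70,11,19,'c'),("post",(536,22),40,46,56,'c'),
      ("trayrim",(647,265),140,14,22,'r'),("tape",(370,270),60,133,147,'c'),("jarlid",(370,270),60,112,122,'c'),("tublid",(370,270),100,58,66,'r'),("board",(370,270),140,8,16,'r'),("table",(480,-100),60,-20,20,'c'),("funnel",(721,25),90,85,110,'c'),("jug",(465,480),120,118,130,'c')]:
        m=sel(w,c,r,a,b); p=w[m]
        if len(p)<5: print(nm,len(p)); continue
        print(nm,len(p),rect(p) if kind=='r' else circ(p), "z",np.round(np.median(p[:,2]),1))
    H,S,V=hsv[...,0],hsv[...,1],hsv[...,2]
    for nm,c,r,mm in [("green",(370,270),130,(H>50)&(H<75)&(S>150)),("blue",(370,270),160,(H>95)&(H<125)&(S>150)),("pink",(370,270),100,(H>150)&(H<178)&(S>150)),("yellow",(412,-285),90,(H>25)&(H<35)&(S>180))]:
        p=w[mm&sel(w,c,r,-10,150)]; print(nm,len(p),rect(p),np.round(np.median(p,0),1))
E
```

```text
===== top
bottlecap 87 (array([ 637.4, -266.7]), 23.0, array([ 630.9, -256.6,  123.6]), np.float64(125.3)) z 125.3
pan 1349 (array([ 608.4, -254.5]), 94.6, array([ 613.4, -258.8,   45.4]), np.float64(45.3)) z 45.3
housing 1737 [array([ 610.6, -259.9]), array([136.1, 166.4]), np.float64(71.6)] z 33.9
caddyrim 319 [array([ 413.9, -275.8]), array([85.9, 88.3]), np.float64(12.0)] z 44.8
caddyfloor 857 [array([ 412.8, -285.1]), array([117.1, 116.2]), np.float64(46.4)] z 4.9
base 1161 (array([538.8,  19.2]), 50.0, array([538.3,  19.6,  15.2]), np.float64(15.3)) z 15.3
post 33 (array([538.7,  19.2]), 7.5, array([538.7,  19.3,  50.5]), np.float64(50.2)) z 50.2
trayrim 418 [array([644.4, 266.1]), array([202.4, 117.6]), np.float64(82.8)] z 18.0
tape 340 (array([368.7, 271.7]), 27.4, array([367.3, 271.9, 141.2]), np.float64(141.2)) z 141.2
jarlid 283 (array([370. , 270.9]), 31.0, array([371.4, 267. , 117.7]), np.float64(117.9)) z 117.9
tublid 1045 [array([374.5, 275.4]), array([151.9,  63.3]), np.float64(89.8)] z 62.4
board 2192 [array([368.3, 272.5]), array([265.9, 245.4]), np.float64(23.6)] z
[... 1750 characters left out ...]
.float64(6.6)] z 11.9
table 1106 (array([479.9, -99.9]), 59.9, array([ 4.796e+02, -9.930e+01,  3.000e-01]), np.float64(0.4)) z 0.4
funnel 59 (array([731.3,  17.4]), 10.8, array([729.8,  19.1,  95.6]), np.float64(96.7)) z 96.7
jug 411 (array([466.6, 477.3]), 51.3, array([466.9, 477.8, 123.8]), np.float64(124.1)) z 124.1
green 909 [array([374.6, 258.7]), array([189.9,  64.7]), np.float64(90.0)] [367.7 319.   62.1]
blue 1716 [array([381.3, 278.1]), array([128.8, 189.6]), np.float64(6.7)] [342.5 319.6  11.9]
pink 432 [array([367.6, 272.7]), array([50.2, 56. ]), np.float64(40.7)] [366.3 275.4 139.2]
yellow 382 [array([ 420.4, -275.5]), array([96.3, 96.3]), np.float64(12.3)] [ 421.3 -293.1    9.4]
```

Run:
```python
from m import *
from scipy.optimize import least_squares
def cfit(p,r):
    f=lambda q:np.hypot(p[:,0]-q[0],p[:,1]-q[1])-r
    s=least_squares(f,p[:,:2].mean(0),loss='soft_l1'); return np.round(s.x,1),round(float(np.sqrt(np.mean(s.fun**2))),1)
for n in("top","side"):
    w=np.load(f"{n}0.npy"); img=cv2.imread(f"pics/{n}0.png"); hsv=cv2.cvtColor(img,cv2.COLOR_BGR2HSV)
    print(n)
    m=sel(w,(635,-257),45,160,172); print("captop",circ(w[m]) if m.sum() else 0)
    for a,b in((50,123),(70,90),(90,123)):
        m=sel(w,(635,-257),45,a,b); p=w[m]; print("body",a,b,len(p),np.round(p.mean(0),1))
        cam=np.array({"top":[385,105],"side":[-47,822]}[n])
        print(cfit(p,23))
    m=sel(w,(635,-257),45,140,163); p=w[m]; print("cap side",len(p),cfit(p,16))
    H,S,V=[hsv[...,i] for i in range(3)]
    m=sel(w,(612,-257),75,43,49)&(V<185); p=w[m]; print("pan V",len(p),circ(p)); print(np.bincount((V[sel(w,(612,-257),75,43,49)]//10)))
    m=sel(w,(612,-257),140,30,37); p=w[m]; print("hous",rect(p))
    x0,y0={"top":(420,170),"side":(340,140)}[n]
    cv2.imwrite(f"pics/crop_{n}.png",cv2.resize(img[y0:y0+120,x0:x0+120],None,fx=5,fy=5,interpolation=cv2.INTER_CUBIC))
```

```text
top
captop (array([ 639. , -266.5]), 16.7, array([ 637.8, -266.7,  165.2]), np.float64(165.3))
body 50 123 256 [ 629.5 -251.2   82.6]
(array([ 639.2, -266.9]), 7.8)
body 70 90 56 [ 628.7 -251.    80.6]
(array([ 639. , -266.7]), 0.8)
body 90 123 110 [ 629.2 -253.2  106.1]
(array([ 639.3, -267.7]), 1.0)
cap side 72 (array([ 639.5, -267.9]), 4.4)
pan V 1039 (array([ 612.6, -259.8]), 70.1, array([ 615.1, -258.6,   45.8]), np.float64(45.7))
[  0   0   0   0   0   2   0   0   0   0   1   2   6  10  32 258 702  19
  10   3   2   0   2   1]
hous [array([ 610. , -259.9]), array([135.4, 165.7]), np.float64(71.4)]
side
captop (array([ 640.8, -263.9]), 18.5, array([ 638.6, -262.4,  164.3]), np.float64(164.5))
body 50 123 327 [ 631.7 -251.3   86.9]
(array([ 641.1, -266.5]), 3.5)
body 70 90 92 [ 632.1 -251.    80.3]
(array([ 640.5, -266.2]), 2.6)
body 90 123 150 [ 631.8 -251.8  106.7]
(array([ 641.3, -266.8]), 2.5)
cap side 91 (array([ 641.3, -267.2]), 3.3)
pan V 522 (array([ 623.1, -262.4]), 62.2, array([ 615.6, -256.5,   45.7]), np.float64(45.7))
[  0   0   0   0   0   0   0   0   0   0  12   5  11  24 308 150   6   4
   2   1   1]
hous [array([ 611.7, -257.5]), array([139.6, 168.2]), np.float64(71.7)]
```

View pics/crop_top.png

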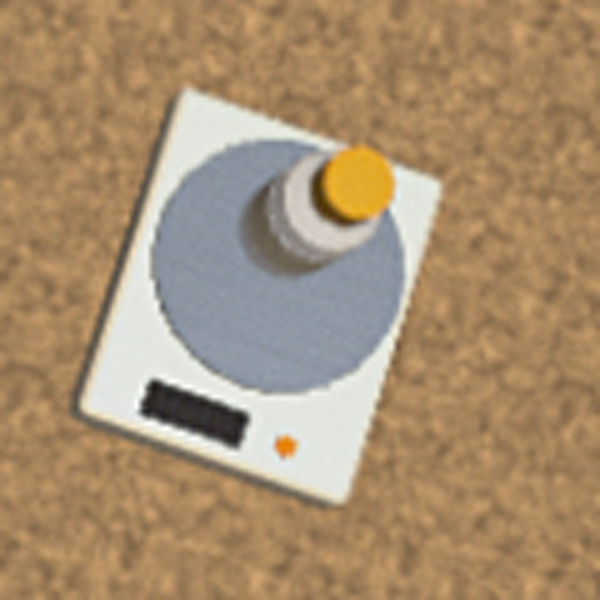

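```bash
cat > plan.py <<'E'
import json,sys
from h import *
# cmd state: x y z, yaw of tool y (deg)
def load(): return json.load(open('cmd.json'))
def Rt(a):
    a=np.radians(a); y=np.array([np.cos(a),np.sin(a),0]); z=np.array([0,0,-1.]); return np.column_stack([np.cross(y,z),y,z])
def delta(c,t):
    d=Rt(c[3]).T@(np.array(t[:3])-np.array(c[:3]))/10
    return np.round(d,2), round(float(-np.radians(t[3]-c[3])),3)
def seq(*ts):
    c=load()
    for t in ts:
        d,r=delta(c,t); print(list(t),"->",d.tolist(),r)
def setc(dx,dy,dz,rz=0):
    c=load(); p=np.array(c[:3])+Rt(c[3])@np.array([dx,dy,dz])*10
    json.dump([*p.tolist(),c[3]-np.degrees(rz)],open('cmd.json','w'))
def chk():
    o=ctrl.get_obs(); c=load(); m=R.from_rotvec(o["ee_rot"]).as_matrix()
    print("cmd",np.round(c,1),"meas",np.round(o["ee_pos"],1),"yaw",round(float(np.degrees(np.arctan2(m[1,1],m[0,1]))),1),"F",np.round(o["wrist_force"],1),"w",round(o["grip_width"],1),"t",round(o["clock"],2),"q",np.round(o["joint_pos"],2))
E
python3 - <<'E'
from plan import *
m=Rm(ctrl.get_obs()["ee_rot"]); print(m.round(3))
yaw=np.degrees(np.arctan2(m[1,1],m[0,1]))
json.dump([192.666,-488.323,239.276,-68.47],open('cmd.json','w')); print(yaw); chk()
seq([416,-378,240,-68.47],[639.7,-266.8,240,-68.47],[639.7,-266.8,104,-68.47])
E
```

```text
[[ 0.93   0.367 -0.   ]
 [ 0.367 -0.93   0.   ]
 [ 0.    -0.    -1.   ]]
-68.46958926452596
cmd [ 192.7 -488.3  239.3  -68.5] meas [ 192.7 -488.3  239.3] yaw -68.5 F [ 0.4  0.3 -0.6] w 85.4 t 1.1 q [-1.2   0.24 -0.01  1.32  0.    1.57]
[416, -378, 240, -68.47] -> [24.82, -2.07, -0.07] -0.0
[639.7, -266.8, 240, -68.47] -> [49.71, -4.2, -0.07] -0.0
[639.7, -266.8, 104, -68.47] -> [49.71, -4.2, 13.53] -0.0
```

Request:
send_rows --pt "2 -0.2 0 0 0 0 -1" --pt "5 -0.4 0 0 0 0 -1" --pt "9 -0.8 0 0 0 0 -1" --pt "13 -1.1 0 0 0 0 -1" --pt "17 -1.4 0 0 0 0 -1" --pt "21 -1.8 0 0 0 0 -1" --pt "25 -2.1 0 0 0 0 -1" --pt "29 -2.5 0 0 0 0 -1" --pt "32 -2.7 0 0 0 0 -1" --pt "35 -3 0 0 0 0 -1"

```text
clock: 1.93
ee_pos: [509.1, -330.7, 239.2]
ee_rot: [-3.086, -0.588, -0.0]
wrist_force: [0.6, -1.1, -0.1]
grip_width: 85.0
```

Run:
```python
from plan import *
setc(35,-3,0); chk(); seq([639.7,-266.8,240,-68.47],[639.7,-266.8,190,-68.47],[639.7,-266.8,104,-68.47])
```

```text
cmd [ 507.2 -332.   239.3  -68.5] meas [ 509.1 -330.7  239.2] yaw -68.4 F [ 0.6 -1.1 -0.1] w 85.0 t 1.93 q [-0.58  0.38  0.19  1.38  0.    2.19]
[639.7, -266.8, 240, -68.47] -> [14.71, -1.2, -0.07] -0.0
[639.7, -266.8, 190, -68.47] -> [14.71, -1.2, 4.93] -0.0
[639.7, -266.8, 104, -68.47] -> [14.71, -1.2, 13.53] -0.0
```

Request:
send_rows --pt "3 -0.2 0 0 0 0 -1" --pt "6 -0.5 0 0 0 0 -1" --pt "9 -0.7 0 0 0 0 -1" --pt "12 -1 0 0 0 0 -1" --pt "14 -1.1 0 0 0 0 -1" --pt "14.7 -1.2 0 0 0 0 -1" --pt "14.7 -1.2 0 0 0 0 -1" --pt "14.7 -1.2 1 0 0 0 -1" --pt "14.7 -1.2 3 0 0 0 -1" --pt "14.7 -1.2 5 0 0 0 -1"

```text
clock: 2.77
ee_pos: [638.5, -267.9, 189.1]
ee_rot: [3.086, 0.585, 0.002]
wrist_force: [-0.0, 0.7, -0.5]
grip_width: 85.1
```

Request:
send_rows --pt "0 0 1.5 0 0 0 -1" --pt "0 0 3.5 0 0 0 -1" --pt "0 0 5.5 0 0 0 -1" --pt "0 0 7 0 0 0 -1" --pt "0 0 8 0 0 0 -1" --pt "0 0 8.5 0 0 0 -1" --pt "0 0 8.5 0 0 0 -1" --pt "0 0 8.5 0 0 0 -1" --pt "0 0 8.5 0 0 0 -0.2" --pt "0 0 8.5 0 0 0 0"

```text
clock: 3.6
ee_pos: [640.1, -267.1, 105.4]
ee_rot: [3.085, 0.587, 0.002]
wrist_force: [0.4, -0.1, -0.3]
grip_width: 64.1
```

Run:
```python
from plan import *
setc(14.7,-1.2,5); setc(0,0,8.5); chk()
f=cams.grab_frame("side"); cv2.imwrite("pics/s1.png",cv2.resize(f["img"][90:290,280:540],None,fx=3,fy=3))
```

```text
cmd [ 639.6 -266.9  104.3  -68.5] meas [ 640.1 -267.1  105.4] yaw -68.5 F [ 0.4 -0.1 -0.3] w 64.1 t 3.6 q [-0.4   0.59  0.19  1.18  0.    2.37]
```

View pics/s1.png

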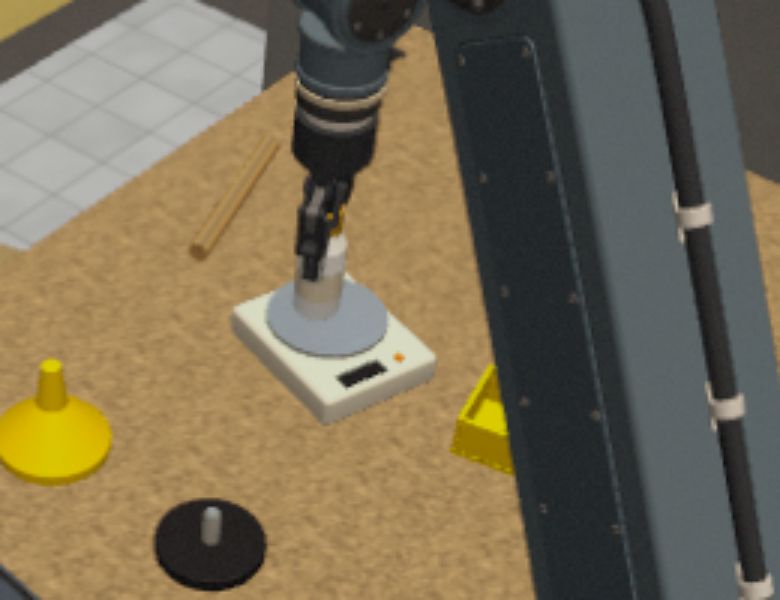

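The fingers stand either side of the bottle, crop (318,230), clear of the pan, so I'll close the jaws.

Request:
send_rows --pt "0 0 0 0 0 0 0.2" --pt "0 0 0 0 0 0 0.3" --pt "0 0 0 0 0 0 0.4" --pt "0 0 0 0 0 0 0.6" --pt "0 0 0 0 0 0 1" --pt "0 0 0 0 0 0 1" --pt "0 0 0 0 0 0 1" --pt "0 0 0 0 0 0 1" --pt "0 0 -0.2 0 0 0 1" --pt "0 0 -0.5 0 0 0 1"

```text
clock: 4.48
ee_pos: [639.1, -266.5, 108.7]
ee_rot: [-3.085, -0.587, 0.002]
wrist_force: [-0.2, 0.1, -3.9]
grip_width: 44.4
```

Run:
```python
from plan import *
setc(0,0,-.5); chk()
seq([639.6,-266.9,200,-68.5],[414,-275.8,200,-68.5],[414,-275.8,70,-68.5])
```

```text
cmd [ 639.6 -266.9  109.3  -68.5] meas [ 639.1 -266.5  108.7] yaw -68.5 F [-0.2  0.1 -3.9] w 44.4 t 4.48 q [-0.4   0.59  0.2   1.19  0.    2.37]
[639.6, -266.9, 200, -68.5] -> [0.0, 0.0, -9.07] 0.001
[414, -275.8, 200, -68.5] -> [-21.31, -7.45, -9.07] 0.001
[414, -275.8, 70, -68.5] -> [-21.31, -7.45, 3.93] 0.001
```

Request:
send_rows --pt "0 0 -1 0 0 0 1" --pt "0 0 -2.5 0 0 0 1" --pt "-1 -0.3 -4 0 0 0 1" --pt "-2.5 -0.9 -4.5 0 0 0 1" --pt "-4.5 -1.6 -4.5 0 0 0 1" --pt "-7 -2.4 -4.5 0 0 0 1" --pt "-9.5 -3.3 -4.5 0 0 0 1" --pt "-12 -4.2 -4.5 0 0 0 1" --pt "-14.5 -5.1 -4.5 0 0 0 1" --pt "-17 -5.9 -4.5 0 0 0 1"

```text
clock: 5.32
ee_pos: [457.9, -274.1, 155.2]
ee_rot: [3.086, 0.587, 0.001]
wrist_force: [0.0, -0.1, -2.5]
grip_width: 44.5
```

Run:
```python
from plan import *
setc(-17,-5.9,-4.5); chk()
seq([414,-275.8,154,-68.5],[414,-275.8,70,-68.5])
```

```text
cmd [ 459.8 -274.4  154.3  -68.5] meas [ 457.9 -274.1  155.2] yaw -68.5 F [ 0.  -0.1 -2.5] w 44.5 t 5.32 q [-0.54  0.29 -0.16  1.12 -0.    2.23]
[414, -275.8, 154, -68.5] -> [-4.31, -1.55, 0.03] 0.001
[414, -275.8, 70, -68.5] -> [-4.31, -1.55, 8.43] 0.001
```

Request:
send_rows --pt "-2 -0.7 0 0 0 0 1" --pt "-3.4 -1.2 0 0 0 0 1" --pt "-4.1 -1.5 0 0 0 0 1" --pt "-4.3 -1.55 0 0 0 0 1" --pt "-4.3 -1.55 0.5 0 0 0 1" --pt "-4.3 -1.55 2 0 0 0 1" --pt "-4.3 -1.55 4 0 0 0 1" --pt "-4.3 -1.55 6 0 0 0 1" --pt "-4.3 -1.55 7.5 0 0 0 1" --pt "-4.3 -1.55 8 0 0 0 1"

```text
clock: 6.15
ee_pos: [414.0, -275.0, 71.9]
ee_rot: [-3.084, -0.588, 0.003]
wrist_force: [-0.4, 0.6, -2.7]
grip_width: 44.5
```

Run:
```python
from plan import *
setc(-4.3,-1.55,8); chk()
f=cams.grab_frame("top"); cv2.imwrite("pics/t2.png",cv2.resize(f["img"][220:400,380:620],None,fx=3,fy=3))
```

```text
cmd [ 414.1 -275.7   74.3  -68.5] meas [ 414.  -275.    71.9] yaw -68.4 F [-0.4  0.6 -2.7] w 44.5 t 6.15 q [-0.59  0.31 -0.37  0.89  0.    2.18]
```

View pics/t2.png

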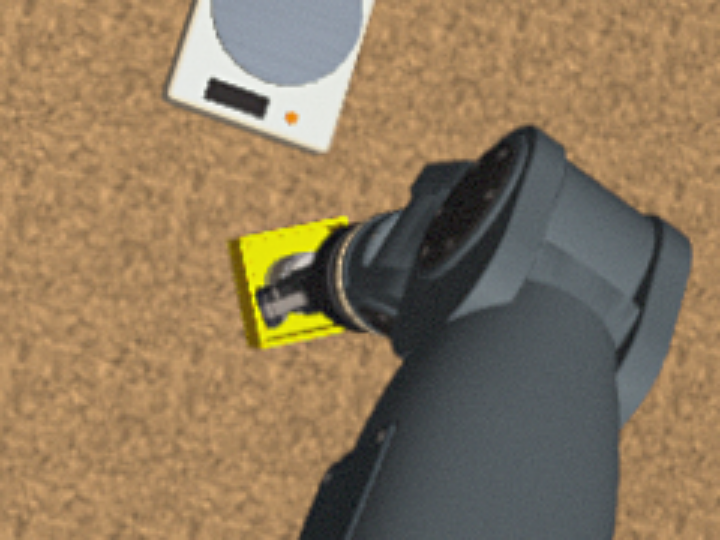

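The bottle hangs inside the caddy, crop (290,265). I'll lower it the last centimetre slowly.

Request:
send_rows --pt "0 0 0 0 0 0 1" --pt "0 0 0.1 0 0 0 1" --pt "0 0 0.3 0 0 0 1" --pt "0 0 0.5 0 0 0 1" --pt "0 0 0.65 0 0 0 1" --pt "0 0 0.75 0 0 0 1" --pt "0 0 0.85 0 0 0 1" --pt "0 0 0.9 0 0 0 1" --pt "0 0 0.9 0 0 0 1" --pt "0 0 0.9 0 0 0 1"

```text
clock: 7.03
ee_pos: [414.1, -275.7, 65.3]
ee_rot: [-3.086, -0.587, -0.0]
wrist_force: [1.8, -0.1, -3.3]
grip_width: 44.1
```

Request:
send_rows --pt "0 0 0.03 0 0 0 1" --pt "0 0 0.06 0 0 0 1" --pt "0 0 0.09 0 0 0 1" --pt "0 0 0.12 0 0 0 1" --pt "0 0 0.12 0 0 0 1" --pt "0 0 0.12 0 0 0 1" --pt "0 0 0.12 0 0 0 1" --pt "0 0 0.12 0 0 0 1" --pt "0 0 0.12 0 0 0 1" --pt "0 0 0.12 0 0 0 1"

```text
clock: 7.87
ee_pos: [414.2, -275.8, 65.2]
ee_rot: [3.086, 0.587, 0.001]
wrist_force: [-3.5, 2.0, 12.1]
grip_width: 44.1
```

Request:
send_rows --pt "0 0 -0.05 0 0 0 1" --pt "0 0 -0.08 0 0 0 1" --pt "0 0 -0.08 0 0 0 0.2" --pt "0 0 -0.08 0 0 0 0" --pt "0 0 -0.08 0 0 0 -0.1" --pt "0 0 -0.08 0 0 0 -0.2" --pt "0 0 -0.08 0 0 0 -0.4" --pt "0 0 -0.08 0 0 0 -0.6" --pt "0 0 -0.08 0 0 0 -0.8" --pt "0 0 -0.08 0 0 0 -0.9"

```text
clock: 8.7
ee_pos: [414.1, -275.7, 64.8]
ee_rot: [-3.086, -0.587, 0.0]
wrist_force: [0.0, 0.1, 0.5]
grip_width: 80.9
```

Request:
send_rows --pt "0 0 -0.5 0 0 0 -1" --pt "0 0 -1.5 0 0 0 -1" --pt "0 0 -3 0 0 0 -1" --pt "0 0 -5 0 0 0 -1" --pt "0 0 -8 0 0 0 -1" --pt "0 0 -11 0 0 0 -1" --pt "0 0 -14 0 0 0 -1" --pt "0 0 -17 0 0 0 -1" --pt "0 0 -19 0 0 0 -1" --pt "0 0 -20 0 0 0 -1"

```text
clock: 9.53
ee_pos: [414.8, -276.2, 268.1]
ee_rot: [3.083, 0.586, 0.005]
wrist_force: [-0.1, 0.1, -0.5]
grip_width: 85.1
```

Run:
```python
from plan import *
setc(0,0,.9);setc(0,0,.12);setc(0,0,-.08);setc(0,0,-20); chk()
f=cams.grab_frame("side"); cv2.imwrite("pics/s3.png",f["img"]); np.save("side1.npy",cloud(f))
z=117.5
seq([420,100,264,-35],[368.3,272.5,264,0],[368.3,272.5,127,0])
```

```text
cmd [ 414.1 -275.7  264.9  -68.5] meas [ 414.8 -276.2  268.1] yaw -68.5 F [-0.1  0.1 -0.5] w 85.1 t 9.53 q [-0.59  0.18 -0.01  1.37  0.    2.18]
[420, 100, 264, -35] -> [14.34, -34.73, 0.09] -0.584
[368.3, 272.5, 264, 0] -> [15.86, -52.68, 0.09] -1.195
[368.3, 272.5, 127, 0] -> [15.86, -52.68, 13.79] -1.195
```

View pics/s3.png

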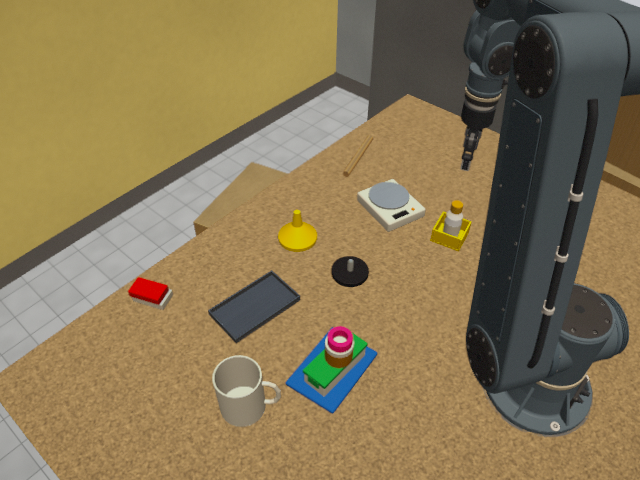

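The bottle stands upright in the caddy at (455,222) and the scale is free. Next is the tape.

Run:
```python
from plan import *
seq([394,80,264,-34])
```

```text
[394, 80, 264, -34] -> [11.19, -33.83, 0.09] -0.602
```

Request:
send_rows --pt "0.5 -1.5 0 0 0 -0.03 -1" --pt "1.5 -4.5 0 0 0 -0.08 -1" --pt "2.7 -8 0 0 0 -0.14 -1" --pt "4 -12 0 0 0 -0.21 -1" --pt "5.2 -15.8 0 0 0 -0.28 -1" --pt "6.5 -19.6 0 0 0 -0.35 -1" --pt "7.7 -23.3 0 0 0 -0.42 -1" --pt "9 -27 0 0 0 -0.48 -1" --pt "10.2 -30.5 0 0 0 -0.54 -1" --pt "11.2 -33.8 0 0 0 -0.6 -1"

```text
clock: 10.42
ee_pos: [393.2, 81.7, 263.8]
ee_rot: [-2.772, -1.477, 0.002]
wrist_force: [1.0, -0.3, -0.5]
grip_width: 85.5
```

Run:
```python
from plan import *
setc(11.2,-33.8,0,-.6); chk()
seq([368.4,272.4,264,0],[368.4,272.4,180,0],[368.4,272.4,127.5,0])
```

```text
cmd [394.2  79.8 264.9 -34.1] meas [393.2  81.7 263.8] yaw -33.9 F [ 1.  -0.3 -0.5] w 85.5 t 10.42 q [ 0.2   0.02 -0.21  1.34  0.    2.37]
[368.4, 272.4, 264, 0] -> [14.5, -12.94, 0.09] -0.595
[368.4, 272.4, 180, 0] -> [14.5, -12.94, 8.49] -0.595
[368.4, 272.4, 127.5, 0] -> [14.5, -12.94, 13.74] -0.595
```

Request:
send_rows --pt "2.5 -2.2 0 0 0 -0.1 -1" --pt "5 -4.5 0 0 0 -0.2 -1" --pt "7.7 -6.9 0 0 0 -0.3 -1" --pt "10.2 -9.1 0 0 0 -0.4 -1" --pt "12.5 -11.1 0 0 0 -0.5 -1" --pt "14 -12.5 1 0 0 -0.56 -1" --pt "14.5 -12.95 3 0 0 -0.595 -1" --pt "14.5 -12.95 5.5 0 0 -0.595 -1" --pt "14.5 -12.95 7.5 0 0 -0.595 -1" --pt "14.5 -12.95 8.5 0 0 -0.595 -1"

```text
clock: 11.25
ee_pos: [366.5, 271.6, 176.3]
ee_rot: [-2.22, -2.222, 0.008]
wrist_force: [0.1, -0.5, 0.6]
grip_width: 85.5
```

Run:
```python
from plan import *
setc(14.5,-12.95,8.5,-.595); chk()
seq([368.4,272.4,127.5,0])
f=cams.grab_frame("side"); cv2.imwrite("pics/s4.png",cv2.resize(f["img"][240:440,220:480],None,fx=3,fy=3))
```

```text
cmd [368.3 272.5 179.9  -0. ] meas [366.5 271.6 176.3] yaw 0.0 F [ 0.1 -0.5  0.6] w 85.5 t 11.25 q [ 0.64  0.16 -0.28  1.13  0.    2.21]
[368.4, 272.4, 127.5, 0] -> [-0.01, 0.01, 5.24] -0.0
```

View pics/s4.png

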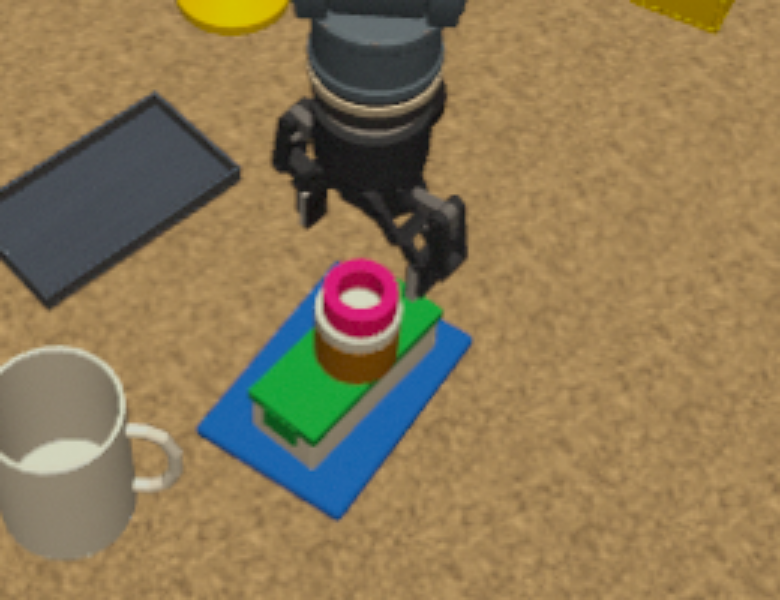

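The jaws straddle the pile along x, with the tape at crop (360,295). I'll descend and close.

Request:
send_rows --pt "0 0 1 0 0 0 -1" --pt "0 0 2 0 0 0 -1" --pt "0 0 3.2 0 0 0 -1" --pt "0 0 4.2 0 0 0 -1" --pt "0 0 4.9 0 0 0 -1" --pt "0 0 5.2 0 0 0 -0.8" --pt "0 0 5.2 0 0 0 -0.6" --pt "0 0 5.2 0 0 0 -0.5" --pt "0 0 5.2 0 0 0 -0.45" --pt "0 0 5.2 0 0 0 -0.4"

```text
clock: 12.13
ee_pos: [368.5, 272.7, 128.4]
ee_rot: [2.221, 2.221, 0.001]
wrist_force: [-0.4, -1.0, -0.1]
grip_width: 59.7
```

Request:
send_rows --pt "0 0 0 0 0 0 -0.35" --pt "0 0 0 0 0 0 -0.3" --pt "0 0 0 0 0 0 -0.25" --pt "0 0 0 0 0 0 0" --pt "0 0 0 0 0 0 0.5" --pt "0 0 0 0 0 0 1" --pt "0 0 0 0 0 0 1" --pt "0 0 0 0 0 0 1" --pt "0 0 0 0 0 0 1" --pt "0 0 0 0 0 0 1"

```text
clock: 12.97
ee_pos: [368.4, 272.6, 128.9]
ee_rot: [-2.221, -2.221, -0.002]
wrist_force: [-2.9, -1.8, 9.7]
grip_width: 52.7
```

Run:
```python
from plan import *
setc(0,0,5.2); chk()
f=cams.grab_frame("side"); cv2.imwrite("pics/s5.png",cv2.resize(f["img"][240:440,220:480],None,fx=3,fy=3))
```

```text
cmd [368.3 272.5 127.9  -0. ] meas [368.4 272.6 128.9] yaw -0.0 F [-2.9 -1.8  9.7] w 52.7 t 12.97 q [ 0.64  0.19 -0.37  1.01  0.    2.21]
```

View pics/s5.png

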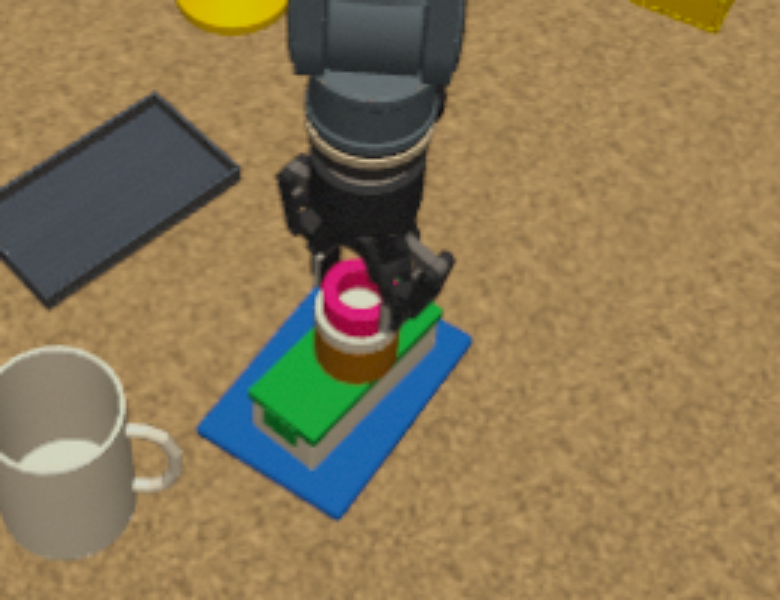

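The tape is gripped, width 52.7, with a light contact of about 10 N on the lid. I'll lift slowly.

Request:
send_rows --pt "0 0 -0.1 0 0 0 1" --pt "0 0 -0.2 0 0 0 1" --pt "0 0 -0.4 0 0 0 1" --pt "0 0 -0.7 0 0 0 1" --pt "0 0 -1.2 0 0 0 1" --pt "0 0 -2 0 0 0 1" --pt "0 0 -3 0 0 0 1" --pt "0 0 -4 0 0 0 1" --pt "0 0 -5 0 0 0 1" --pt "0 0 -6 0 0 0 1"

```text
clock: 13.85
ee_pos: [368.3, 272.5, 189.1]
ee_rot: [-2.221, -2.221, -0.001]
wrist_force: [0.3, -0.4, -1.8]
grip_width: 52.1
```

Run:
```python
from plan import *
setc(0,0,-6); chk()
f=cams.grab_frame("side"); cv2.imwrite("pics/s6.png",cv2.resize(f["img"][240:440,220:480],None,fx=3,fy=3)); np.save("side2.npy",cloud(f))
seq([538.9,19.3,140,0],[538.9,19.3,80,0])
```

```text
cmd [368.3 272.5 187.9  -0. ] meas [368.3 272.5 189.1] yaw -0.0 F [ 0.3 -0.4 -1.8] w 52.1 t 13.85 q [ 0.64  0.15 -0.26  1.16  0.    2.21]
[538.9, 19.3, 140, 0] -> [-25.32, 17.06, 4.79] -0.0
[538.9, 19.3, 80, 0] -> [-25.32, 17.06, 10.79] -0.0
```

View pics/s6.png

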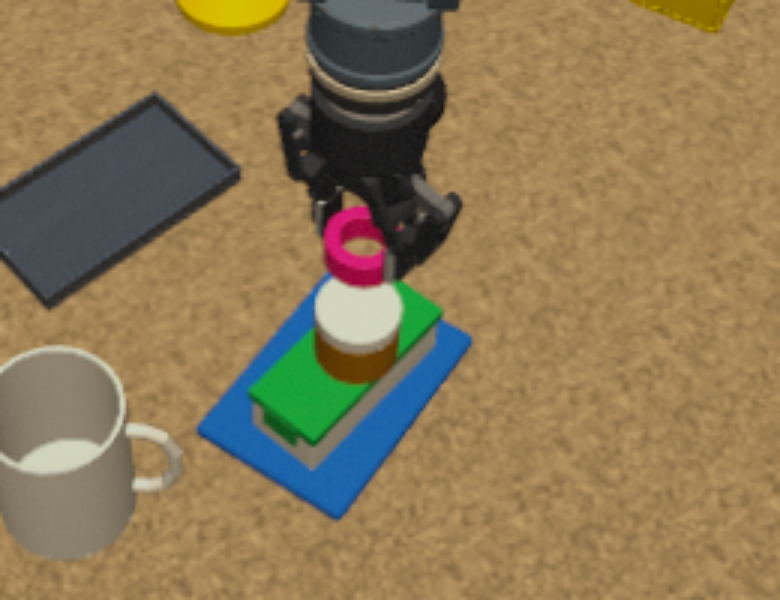

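Request:
send_rows --pt "-1.5 1 0 0 0 0 1" --pt "-4.2 2.8 0 0 0 0 1" --pt "-7.2 4.9 0 0 0 0 1" --pt "-10.4 7 0 0 0 0 1" --pt "-13.6 9.2 0 0 0 0 1" --pt "-16.8 11.3 0.5 0 0 0 1" --pt "-20 13.5 1.5 0 0 0 1" --pt "-22.8 15.4 3 0 0 0 1" --pt "-24.6 16.6 4.2 0 0 0 1" --pt "-25.3 17.06 5 0 0 0 1"

```text
clock: 14.73
ee_pos: [540.1, 16.7, 136.7]
ee_rot: [2.225, 2.218, -0.001]
wrist_force: [-0.4, -0.2, 0.0]
grip_width: 52.4
```

Request:
send_rows --pt "0 0 0.5 0 0 0 1" --pt "0 0 1.5 0 0 0 1" --pt "0 0 2.5 0 0 0 1" --pt "0 0 3.5 0 0 0 1" --pt "0 0 4.3 0 0 0 1" --pt "0 0 4.8 0 0 0 1" --pt "0 0 5 0 0 0 1" --pt "0 0 5 0 0 0 1" --pt "0 0 5 0 0 0 1" --pt "0 0 5 0 0 0 1"

```text
clock: 15.57
ee_pos: [539.2, 19.5, 88.4]
ee_rot: [2.221, 2.221, 0.001]
wrist_force: [-0.2, -0.2, -0.7]
grip_width: 52.4
```

Run:
```python
from plan import *
setc(-25.3,17.06,5);setc(0,0,5); chk()
f=cams.grab_frame("side"); cv2.imwrite("pics/s7.png",cv2.resize(f["img"][200:330,270:430],None,fx=4,fy=4)); w=cloud(f)
hsv=cv2.cvtColor(f["img"],cv2.COLOR_BGR2HSV); H,S=hsv[...,0],hsv[...,1]
m=(H>150)&(H<178)&(S>150)&sel(w,(539,19),60,20,150) if 0 else (H>150)&(H<178)&(S>150)
p=w[m]; p=p[np.isfinite(p[:,0])&(p[:,2]>40)]; print(len(p),p.min(0),p.max(0),np.median(p,0))
```

```text
cmd [538.9  19.5  87.9  -0. ] meas [539.2  19.5  88.4] yaw 0.0 F [-0.2 -0.2 -0.7] w 52.4 t 15.57 q [ 0.04  0.36 -0.25  0.96  0.    1.61]
275 [511.7724825   -0.89012733  75.66546106] [568.79730904  49.23556483 153.82311796] [542.01468315  32.5996122   96.95560183]
```

View pics/s7.png

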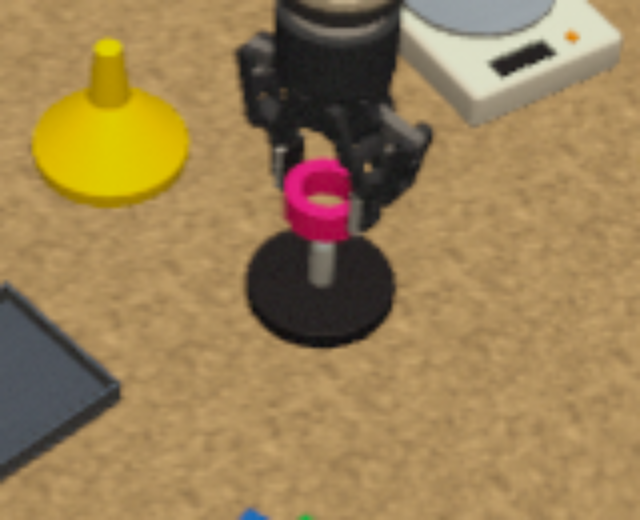

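The tape hangs centred above the post, crop (322,195) over (322,262). I'll lower it.

Request:
send_rows --pt "0 0 0.5 0 0 0 1" --pt "0 0 1.3 0 0 0 1" --pt "0 0 2.2 0 0 0 1" --pt "0 0 3.1 0 0 0 1" --pt "0 0 4 0 0 0 1" --pt "0 0 4.8 0 0 0 1" --pt "0 0 5.3 0 0 0 1" --pt "0 0 5.6 0 0 0 1" --pt "0 0 5.8 0 0 0 1" --pt "0 0 5.8 0 0 0 1"

```text
clock: 16.45
ee_pos: [538.8, 19.5, 29.6]
ee_rot: [-2.221, -2.221, 0.0]
wrist_force: [0.1, 0.0, -0.5]
grip_width: 52.2
```

Request:
send_rows --pt "0 0 0.04 0 0 0 1" --pt "0 0 0.08 0 0 0 1" --pt "0 0 0.12 0 0 0 1" --pt "0 0 0.16 0 0 0 1" --pt "0 0 0.2 0 0 0 1" --pt "0 0 0.22 0 0 0 1" --pt "0 0 0.22 0 0 0 1" --pt "0 0 0.22 0 0 0 1" --pt "0 0 0.22 0 0 0 1" --pt "0 0 0.22 0 0 0 1"

```text
clock: 17.28
ee_pos: [538.9, 19.5, 27.7]
ee_rot: [-2.221, -2.221, -0.0]
wrist_force: [0.0, 0.3, -0.4]
grip_width: 52.1
```

Run:
```python
from plan import *
setc(0,0,5.8);setc(0,0,.22); chk()
f=cams.grab_frame("side"); cv2.imwrite("pics/s8.png",cv2.resize(f["img"][200:330,270:430],None,fx=4,fy=4)); w=cloud(f)
```

```text
cmd [538.9  19.5  27.7  -0. ] meas [538.9  19.5  27.7] yaw -0.0 F [ 0.   0.3 -0.4] w 52.1 t 17.28 q [ 0.04  0.42 -0.33  0.82  0.    1.61]
```

View pics/s8.png

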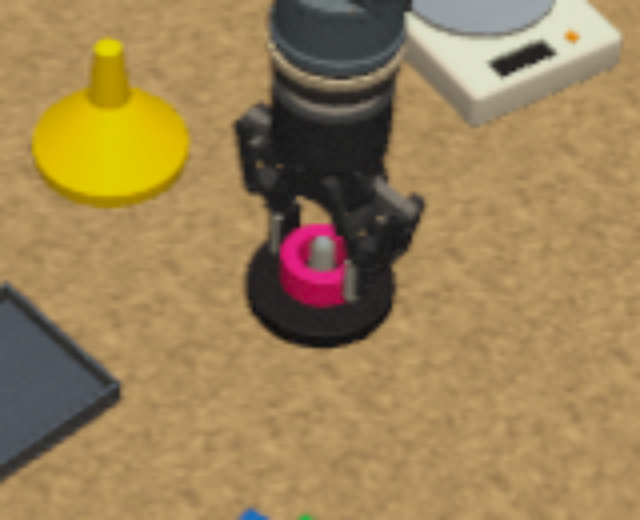

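The post runs through the roll, crop (322,250), with no contact yet. I'll go down about 1 mm more and release.

Request:
send_rows --pt "0 0 0.04 0 0 0 1" --pt "0 0 0.08 0 0 0 1" --pt "0 0 0.08 0 0 0 0.2" --pt "0 0 0.08 0 0 0 -0.1" --pt "0 0 0.08 0 0 0 -0.3" --pt "0 0 0.08 0 0 0 -0.5" --pt "0 0 0.08 0 0 0 -0.8" --pt "0 0 0.08 0 0 0 -1" --pt "0 0 0.08 0 0 0 -1" --pt "0 0 0.08 0 0 0 -1"

```text
clock: 18.17
ee_pos: [538.8, 19.5, 26.9]
ee_rot: [-2.221, -2.221, -0.0]
wrist_force: [0.1, -2.0, -0.6]
grip_width: 85.1
```

Request:
send_rows --pt "0 0 -0.5 0 0 0 -1" --pt "0 0 -1.5 0 0 0 -1" --pt "0 0 -3 0 0 0 -1" --pt "0 0 -5 0 0 0 -1" --pt "0 0 -8 0 0 0 -1" --pt "0 0 -11 0 0 0 -1" --pt "0 0 -14 0 0 0 -1" --pt "0 0 -16 0 0 0 -1" --pt "0 0 -17 0 0 0 -1" --pt "0 0 -17.5 0 0 0 -1"

```text
clock: 19.0
ee_pos: [539.5, 19.5, 204.1]
ee_rot: [2.22, 2.22, 0.004]
wrist_force: [0.3, 1.1, -1.1]
grip_width: 85.1
```

Run:
```python
from plan import *
setc(0,0,.08);setc(0,0,-17.5); chk()
out={}
for n in("side","top"):
    f=cams.grab_frame(n); cv2.imwrite(f"pics/{n}9.png",f["img"]); w=cloud(f); np.save(f"{n}9.npy",w)
    hsv=cv2.cvtColor(f["img"],cv2.COLOR_BGR2HSV); H,S,V=[hsv[...,i] for i in range(3)]
    p=w[(H>150)&(H<178)&(S>150)&sel(w,(539,19),60,0,150)]; print("tape",len(p), circ(p) if len(p)>4 else 0)
    p=w[sel(w,(539,19),30,34,45)]; print("tape top", circ(p) if len(p)>4 else 0)
    p=w[sel(w,(369,272.5),45,112,122)]; print("jarlid",circ(p))
    m=sel(w,(370,272),100,58,66); p=w[m]; print("tublid",rect(p),np.median(p[:,2]))
    m=sel(w,(615,-256),80,42,49)&(V<185); p=w[m]; print("pan",len(p),circ(p),rect(p))
    p=w[sel(w,(414,-276),50,115,132)]; print("bottlecap",len(p),circ(p) if len(p)>4 else 0)
```

```text
cmd [538.9  19.5 201.9  -0. ] meas [539.5  19.5 204.1] yaw 0.0 F [ 0.3  1.1 -1.1] w 85.1 t 19.0 q [ 0.04  0.28 -0.05  1.24  0.    1.61]Traceback (most recent call last):
  File "<stdin>", line 7, in <module>
NameError: name 'sel' is not defined. Did you mean: 'seq'?
```

View pics/side9.png

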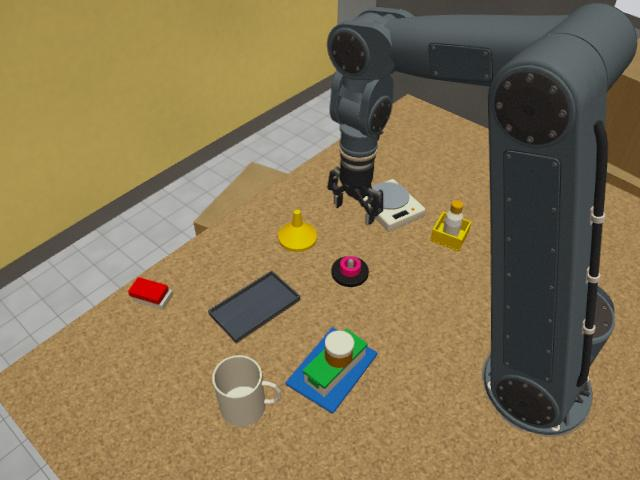

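The roll sits flat on the holder at (350,266). The script failed on a missing import, so I'll run the measurements again.

```bash
sed -i 's/^from h import \*/from m import */' plan.py
python3 - <<'E'
from plan import *
for n in("side","top"):
    f=cams.grab_frame(n); cv2.imwrite(f"pics/{n}9.png",f["img"]); w=cloud(f); np.save(f"{n}9.npy",w)
    hsv=cv2.cvtColor(f["img"],cv2.COLOR_BGR2HSV); H,S,V=[hsv[...,i] for i in range(3)]
    def go(nm,p,fn): print(n,nm,len(p),fn(p) if len(p)>4 else 0)
    go("tape",w[(H>150)&(H<178)&(S>150)&sel(w,(539,19),60,0,150)],circ)
    go("jarlid",w[sel(w,(369,272.5),45,112,122)],circ)
    go("tublid",w[sel(w,(370,272),100,58,66)],rect)
    m=sel(w,(615,-256),80,42,49)&(V<185); go("pan",w[m],circ); go("pan",w[m],rect)
    go("bottlecap",w[sel(w,(414,-276),50,115,132)],circ)
E
```

```text
side tape 323 (array([546.7,  13. ]), 39.7, array([535.9,  24.3,  32.4]), np.float64(36.0))
side jarlid 571 (array([370. , 274.3]), 32.7, array([368.9, 274.2, 116.7]), np.float64(116.8))
side tublid 881 [array([374., 277.]), array([152. ,  66.5]), np.float64(88.8)]
side pan 574 (array([ 617.3, -260.3]), 69.2, array([ 617.1, -270.6,   45.5]), np.float64(45.5))
side pan 574 [array([ 611.3, -270.2]), array([ 95.4, 138.2]), np.float64(59.4)]
side bottlecap 110 (array([ 415.2, -273.8]), 19.7, array([ 414. , -271.8,  123.9]), np.float64(124.5))
top tape 25 (array([533.7,  42.6]), 11.5, array([533.4,  43. ,  36.8]), np.float64(38.5))
top jarlid 611 (array([369.6, 271.1]), 31.2, array([369.2, 271.1, 117.5]), np.float64(117.5))
top tublid 1053 [array([374.5, 275.4]), array([151.2,  63.3]), np.float64(89.8)]
top pan 1520 (array([ 611.6, -252.8]), 74.4, array([ 621.5, -263.4,   45.5]), np.float64(45.4))
top pan 1520 [array([ 609.6, -261.7]), array([117.7, 143.7]), np.float64(82.2)]
top bottlecap 180 (array([ 413.2, -274.8]), 17.2, array([ 412.2, -274.2,  124.6]), np.float64(124.7))
```

View pics/top9.png

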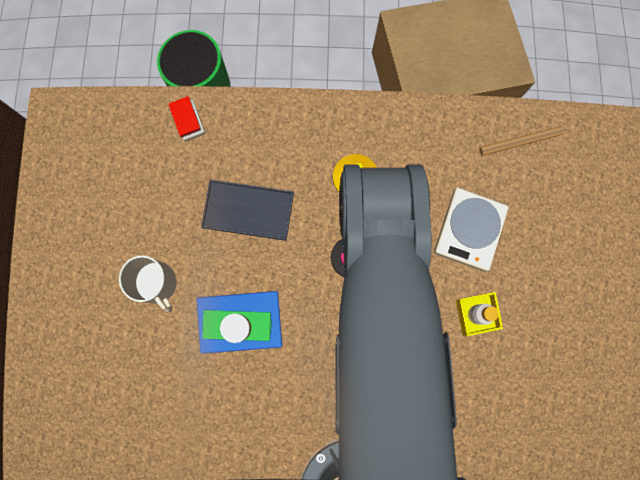

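Run:
```python
from plan import *
for n in("side","top"):
    w=np.load(f"{n}9.npy"); img=cv2.imread(f"pics/{n}9.png"); hsv=cv2.cvtColor(img,cv2.COLOR_BGR2HSV).astype(int)
    S=hsv[...,1];V=hsv[...,2]
    m=sel(w,(615,-256),75,41,50)
    print(n,np.median(S[m]),np.median(V[m]))
    g=(S>20)&(S<70)&(V>110)&(V<180)&(hsv[...,0]>95)&(hsv[...,0]<130)&sel(w,(615,-256),85,38,52)
    g=cv2.morphologyEx(g.astype(np.uint8),cv2.MORPH_OPEN,np.ones((3,3)))
    k,lab,st,_=cv2.connectedComponentsWithStats(g); i=1+st[1:,4].argmax()
    p=w[lab==i]; print(len(p),circ(p),rect(p), p.min(0).round(1),p.max(0).round(1))
```

```text
side 19.0 156.0Traceback (most recent call last):
  File "<stdin>", line 9, in <module>
ValueError: attempt to get argmax of an empty sequence
```

Run:
```python
from plan import *
for n in("side","top"):
    w=np.load(f"{n}9.npy"); img=cv2.imread(f"pics/{n}9.png").astype(int)
    V=img.max(2); d=img[...,0]-img[...,2]
    g=(V<182)&(V>110)&(d>5)&sel(w,(615,-256),85,40,50)
    g=cv2.morphologyEx(g.astype(np.uint8),cv2.MORPH_OPEN,np.ones((3,3)))
    k,lab,st,_=cv2.connectedComponentsWithStats(g); i=1+st[1:,4].argmax()
    p=w[lab==i]; print(n,len(p),circ(p),rect(p), p.min(0).round(1),p.max(0).round(1))
f=0
c=load(); seq([369.5,272.6,200,0],[369.5,272.6,91,0])
```

```text
side 515 (array([ 622.6, -264.7]), 57.8, array([ 617.5, -271.1,   45.4]), np.float64(45.4)) [array([ 616.3, -271.8]), array([ 89.5, 111.8]), np.float64(58.6)] [ 564.9 -320.8   40. ] [ 680.4 -211.7   49.7]
top 1507 (array([ 622.3, -264.6]), 59.5, array([ 620.7, -264.9,   45.3]), np.float64(45.4)) [array([ 621.7, -264.6]), array([113.6, 115.6]), np.float64(51.8)] [ 565.1 -321.8   40. ] [ 681.  -207.8   50. ]
[369.5, 272.6, 200, 0] -> [25.31, -16.94, 0.19] -0.0
[369.5, 272.6, 91, 0] -> [25.31, -16.94, 11.09] -0.0
```

Request:
send_rows --pt "1.5 -1 0 0 0 0 -1" --pt "4.5 -3 0 0 0 0 -1" --pt "7.7 -5.2 0 0 0 0 -1" --pt "11 -7.4 0 0 0 0 -1" --pt "14.2 -9.5 0 0 0 0 -1" --pt "17.5 -11.7 0 0 0 0 -1" --pt "20.8 -13.9 0.5 0 0 0 -1" --pt "23.5 -15.7 1.5 0 0 0 -1" --pt "25 -16.7 3 0 0 0 -1" --pt "25.3 -16.94 4.5 0 0 0 -1"

```text
clock: 19.98
ee_pos: [367.1, 274.4, 155.2]
ee_rot: [-2.217, -2.224, 0.002]
wrist_force: [0.5, -1.1, 0.4]
grip_width: 85.6
```

Run:
```python
from plan import *
setc(25.3,-16.94,4.5); chk(); seq([369.5,272.6,91,0])
```

```text
cmd [369.5 272.5 156.9  -0. ] meas [367.1 274.4 155.2] yaw 0.2 F [ 0.5 -1.1  0.4] w 85.6 t 19.98 q [ 0.64  0.17 -0.32  1.08  0.    2.21]
[369.5, 272.6, 91, 0] -> [0.01, 0.0, 6.59] -0.0
```

Request:
send_rows --pt "0 0 0 0 0 0 -1" --pt "0 0 0.3 0 0 0 -1" --pt "0 0 1 0 0 0 -1" --pt "0 0 2.2 0 0 0 -1" --pt "0 0 3.6 0 0 0 -1" --pt "0 0 5 0 0 0 -1" --pt "0 0 6 0 0 0 -1" --pt "0 0 6.5 0 0 0 -1" --pt "0 0 6.6 0 0 0 -1" --pt "0 0 6.6 0 0 0 -1"

```text
clock: 20.82
ee_pos: [369.8, 272.1, 91.0]
ee_rot: [-2.223, -2.22, 0.0]
wrist_force: [-1.0, 0.8, -0.7]
grip_width: 85.2
```

Request:
send_rows --pt "0 0 0 0 0 0 -0.8" --pt "0 0 0 0 0 0 -0.7" --pt "0 0 0 0 0 0 -0.6" --pt "0 0 0 0 0 0 -0.55" --pt "0 0 0 0 0 0 -0.5" --pt "0 0 0 0 0 0 -0.45" --pt "0 0 0 0 0 0 -0.4" --pt "0 0 0 0 0 0 0" --pt "0 0 0 0 0 0 0.5" --pt "0 0 0 0 0 0 1"

```text
clock: 21.65
ee_pos: [369.4, 272.6, 91.6]
ee_rot: [-2.221, -2.221, -0.001]
wrist_force: [-1.6, -1.6, 8.2]
grip_width: 60.7
```

Run:
```python
from plan import *
setc(0,0,6.6); chk()
f=cams.grab_frame("side"); cv2.imwrite("pics/s10.png",cv2.resize(f["img"][240:440,220:480],None,fx=3,fy=3))
```

```text
cmd [369.5 272.5  90.9  -0. ] meas [369.4 272.6  91.6] yaw 0.0 F [-1.6 -1.6  8.2] w 60.7 t 21.65 q [ 0.64  0.23 -0.43  0.91  0.    2.21]
```

View pics/s10.png

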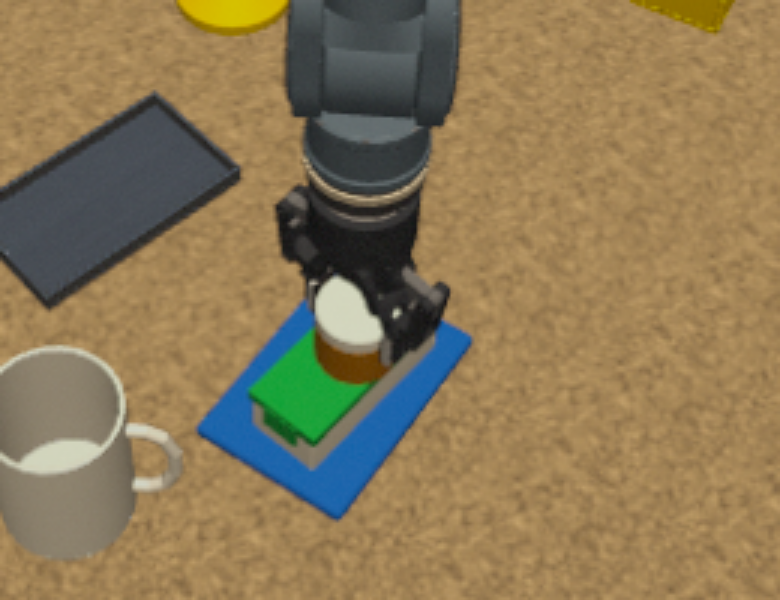

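Request:
send_rows --pt "0 0 -0.1 0 0 0 1" --pt "0 0 -0.3 0 0 0 1" --pt "0 0 -0.6 0 0 0 1" --pt "0 0 -1 0 0 0 1" --pt "0 0 -1.8 0 0 0 1" --pt "0 0 -2.8 0 0 0 1" --pt "0 0 -4 0 0 0 1" --pt "0 0 -5.2 0 0 0 1" --pt "0 0 -6.2 0 0 0 1" --pt "0 0 -7 0 0 0 1"

```text
clock: 22.53
ee_pos: [369.7, 272.6, 162.3]
ee_rot: [2.221, 2.221, 0.002]
wrist_force: [-0.3, 0.6, -3.9]
grip_width: 60.4
```

Run:
```python
from plan import *
setc(0,0,-7); chk(); seq([500,-5,161,0],[622.5,-264.8,161,0])
f=cams.grab_frame("side"); cv2.imwrite("pics/s11.png",cv2.resize(f["img"][240:440,220:480],None,fx=3,fy=3))
```

```text
cmd [369.5 272.5 160.9  -0. ] meas [369.7 272.6 162.3] yaw -0.0 F [-0.3  0.6 -3.9] w 60.4 t 22.53 q [ 0.64  0.17 -0.31  1.09  0.    2.21]
[500, -5, 161, 0] -> [-27.75, 13.05, -0.01] -0.0
[622.5, -264.8, 161, 0] -> [-53.73, 25.3, -0.01] -0.0
```

View pics/s11.png

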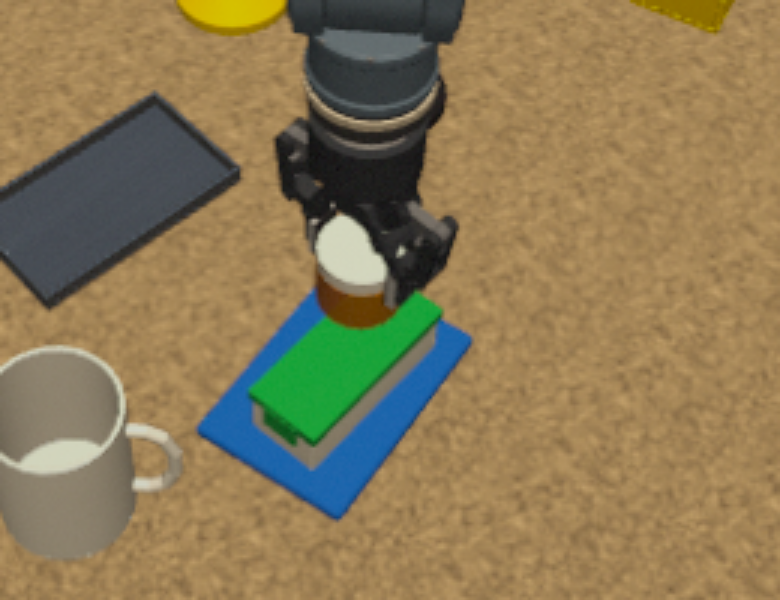

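The jar is held level at crop (358,270) and the tub hasn't moved. I'll carry the jar to the scale.

Request:
send_rows --pt "-1 0.5 0 0 0 0 1" --pt "-2.8 1.3 0 0 0 0 1" --pt "-5.5 2.6 0 0 0 0 1" --pt "-8.5 4 0 0 0 0 1" --pt "-11.5 5.4 0 0 0 0 1" --pt "-14.5 6.8 0 0 0 0 1" --pt "-17.5 8.2 0 0 0 0 1" --pt "-20.5 9.7 0 0 0 0 1" --pt "-23.5 11.1 0 0 0 0 1" --pt "-26.5 12.5 0 0 0 0 1"

```text
clock: 23.42
ee_pos: [494.5, 5.2, 160.4]
ee_rot: [-2.221, -2.221, 0.001]
wrist_force: [0.6, 1.2, -4.3]
grip_width: 60.7
```

Request:
send_rows --pt "-3 1.4 0 0 0 0 1" --pt "-6 2.8 0 0 0 0 1" --pt "-9 4.2 0 0 0 0 1" --pt "-12 5.6 0 0 0 0 1" --pt "-15 7 0 0 0 0 1" --pt "-18 8.4 0 0 0 0 1" --pt "-21 9.9 0 0 0 0 1" --pt "-23.8 11.2 0 0 0 0 1" --pt "-25.8 12.2 0 0 0 0 1" --pt "-27.2 12.8 0 0 0 0 1"

```text
clock: 24.25
ee_pos: [622.5, -267.6, 159.4]
ee_rot: [-2.223, -2.219, 0.001]
wrist_force: [0.0, -0.2, -4.5]
grip_width: 60.7
```

Run:
```python
from plan import *
setc(-26.5,12.5,0);setc(-27.2,12.8,0); chk(); seq([622.5,-264.8,161,0],[622.5,-264.8,80,0])
```

```text
cmd [ 622.5 -264.5  160.9   -0. ] meas [ 622.5 -267.6  159.4] yaw -0.1 F [ 0.  -0.2 -4.5] w 60.7 t 24.25 q [-0.41  0.53  0.24  1.28 -0.    1.17]
[622.5, -264.8, 161, 0] -> [-0.03, 0.0, -0.01] -0.0
[622.5, -264.8, 80, 0] -> [-0.03, 0.0, 8.09] -0.0
```

Request:
send_rows --pt "0 0 0 0 0 0 1" --pt "0 0 0.3 0 0 0 1" --pt "0 0 1.2 0 0 0 1" --pt "0 0 2.6 0 0 0 1" --pt "0 0 4.2 0 0 0 1" --pt "0 0 5.8 0 0 0 1" --pt "0 0 7 0 0 0 1" --pt "0 0 7.7 0 0 0 1" --pt "0 0 8 0 0 0 1" --pt "0 0 8.1 0 0 0 1"

```text
clock: 25.08
ee_pos: [622.0, -263.9, 79.3]
ee_rot: [-2.22, -2.221, 0.0]
wrist_force: [-0.1, -0.4, -4.3]
grip_width: 60.5
```

Run:
```python
from plan import *
setc(0,0,8.1); chk()
f=cams.grab_frame("side"); cv2.imwrite("pics/s12.png",cv2.resize(f["img"][130:260,310:470],None,fx=4,fy=4))
f=cams.grab_frame("top"); cv2.imwrite("pics/t12.png",cv2.resize(f["img"][160:290,400:560],None,fx=4,fy=4))
```

```text
cmd [ 622.5 -264.5   79.9   -0. ] meas [ 622.  -263.9   79.3] yaw 0.0 F [-0.1 -0.4 -4.3] w 60.5 t 25.08 q [-0.4   0.58  0.1   1.1   0.    1.17]
```

View pics/s12.png

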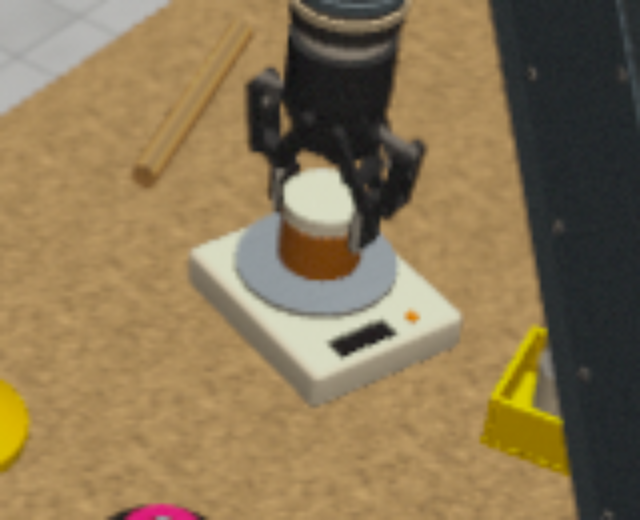

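The jar is over the middle of the pan, crop (320,258) against the pan centre at about (316,262). I'll lower it slowly until it touches.

Request:
send_rows --pt "0 0 0.05 0 0 0 1" --pt "0 0 0.12 0 0 0 1" --pt "0 0 0.2 0 0 0 1" --pt "0 0 0.28 0 0 0 1" --pt "0 0 0.35 0 0 0 1" --pt "0 0 0.4 0 0 0 1" --pt "0 0 0.45 0 0 0 1" --pt "0 0 0.48 0 0 0 1" --pt "0 0 0.48 0 0 0 1" --pt "0 0 0.48 0 0 0 1"

```text
clock: 26.02
ee_pos: [622.4, -264.5, 75.1]
ee_rot: [-2.221, -2.221, -0.0]
wrist_force: [-0.4, 0.4, -2.8]
grip_width: 60.7
```

Request:
send_rows --pt "0 0 0.03 0 0 0 1" --pt "0 0 0.06 0 0 0 1" --pt "0 0 0.08 0 0 0 1" --pt "0 0 0.08 0 0 0 1" --pt "0 0 0.08 0 0 0 1" --pt "0 0 0.08 0 0 0 1" --pt "0 0 0.08 0 0 0 1" --pt "0 0 0.08 0 0 0 1" --pt "0 0 0.08 0 0 0 1" --pt "0 0 0.08 0 0 0 1"

```text
clock: 26.85
ee_pos: [622.5, -264.6, 74.6]
ee_rot: [2.221, 2.221, 0.0]
wrist_force: [-2.5, 1.3, 4.7]
grip_width: 60.5
```

Contact. I'll release now.

Request:
send_rows --pt "0 0 0 0 0 0 0.5" --pt "0 0 0 0 0 0 0" --pt "0 0 0 0 0 0 -0.3" --pt "0 0 0 0 0 0 -0.5" --pt "0 0 0 0 0 0 -0.7" --pt "0 0 0 0 0 0 -0.9" --pt "0 0 0 0 0 0 -1" --pt "0 0 0 0 0 0 -1" --pt "0 0 0 0 0 0 -1" --pt "0 0 0 0 0 0 -1"

```text
clock: 27.68
ee_pos: [622.5, -264.5, 74.2]
ee_rot: [-2.221, -2.221, -0.0]
wrist_force: [0.0, 0.6, 0.6]
grip_width: 84.8
```

Request:
send_rows --pt "0 0 -0.5 0 0 0 -1" --pt "0 0 -1.5 0 0 0 -1" --pt "0 0 -3 0 0 0 -1" --pt "0 0 -5 0 0 0 -1" --pt "0 0 -7.5 0 0 0 -1" --pt "0 0 -10 0 0 0 -1" --pt "0 0 -12 0 0 0 -1" --pt "0 0 -13.5 0 0 0 -1" --pt "0 0 -14.5 0 0 0 -1" --pt "0 0 -15 0 0 0 -1"

```text
clock: 28.52
ee_pos: [622.9, -264.8, 226.7]
ee_rot: [2.22, 2.22, 0.002]
wrist_force: [-0.8, -0.3, 0.3]
grip_width: 85.4
```

Run:
```python
from plan import *
setc(0,0,.48);setc(0,0,.08);setc(0,0,-15); chk(); seq([495,10,220,0],[374.4,276.2,220,0],[374.4,276.2,46,0])
f=cams.grab_frame("side"); cv2.imwrite("pics/s13.png",cv2.resize(f["img"][130:260,310:470],None,fx=4,fy=4)); w=cloud(f)
print(circ(w[sel(w,(622,-265),45,94,106)]))
print("tub",rect(w[sel(w,(370,272),100,58,66)]))
```

```text
cmd [ 622.5 -264.5  224.3   -0. ] meas [ 622.9 -264.8  226.7] yaw 0.0 F [-0.8 -0.3  0.3] w 85.4 t 28.52 q [-0.4   0.51  0.37  1.43  0.    1.17]
[495, 10, 220, 0] -> [27.45, -12.75, 0.43] -0.0
[374.4, 276.2, 220, 0] -> [54.07, -24.81, 0.43] -0.0
[374.4, 276.2, 46, 0] -> [54.07, -24.81, 17.83] -0.0
(array([ 623.3, -262.8]), 35.0, array([ 622.5, -262. ,  100.3]), np.float64(100.7))
tub [array([374.9, 276.7]), array([ 66.2, 152.6]), np.float64(0.1)]
```

View pics/s13.png

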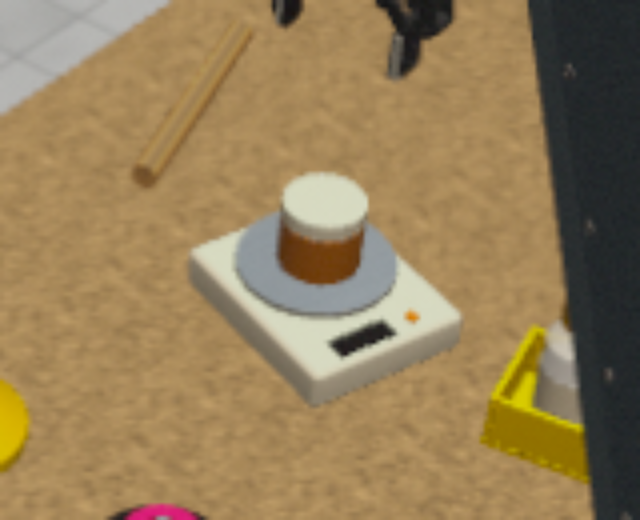

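The jar stands upright in the middle of the pan. Next is the tub.

Request:
send_rows --pt "1 -0.5 0 0 0 0 -1" --pt "3.5 -1.6 0 0 0 0 -1" --pt "7 -3.2 0 0 0 0 -1" --pt "10.5 -4.8 0 0 0 0 -1" --pt "14 -6.4 0 0 0 0 -1" --pt "17.5 -8 0 0 0 0 -1" --pt "21 -9.6 0 0 0 0 -1" --pt "24.5 -11.2 0 0 0 0 -1" --pt "28 -12.8 0 0 0 0 -1" --pt "31.5 -14.4 0 0 0 0 -1"

```text
clock: 29.4
ee_pos: [476.8, 51.8, 223.6]
ee_rot: [-2.221, -2.22, 0.001]
wrist_force: [0.3, -0.5, -1.2]
grip_width: 85.4
```

Run:
```python
from plan import *
setc(31.5,-14.4,0); chk(); seq([374.5,276.2,220,0],[374.5,276.2,120,0])
```

```text
cmd [478.5  50.5 224.3  -0. ] meas [476.8  51.8 223.6] yaw -0.0 F [ 0.3 -0.5 -1.2] w 85.4 t 29.4 q [ 0.11  0.17 -0.15  1.26  0.    1.68]
[374.5, 276.2, 220, 0] -> [22.57, -10.4, 0.43] -0.0
[374.5, 276.2, 120, 0] -> [22.57, -10.4, 10.43] -0.0
```

Request:
send_rows --pt "3.2 -1.5 0 0 0 0 -1" --pt "6.4 -3 0 0 0 0 -1" --pt "9.6 -4.5 0.5 0 0 0 -1" --pt "12.8 -5.9 1.5 0 0 0 -1" --pt "16 -7.4 3 0 0 0 -1" --pt "19 -8.8 5 0 0 0 -1" --pt "21.2 -9.8 7 0 0 0 -1" --pt "22.3 -10.3 9 0 0 0 -1" --pt "22.6 -10.4 10.2 0 0 0 -1" --pt "22.6 -10.4 10.5 0 0 0 -1"

```text
clock: 30.23
ee_pos: [372.3, 276.4, 116.7]
ee_rot: [-2.218, -2.223, 0.007]
wrist_force: [0.5, -0.7, -0.1]
grip_width: 85.4
```

Run:
```python
from plan import *
setc(22.6,-10.4,10.5); chk(); seq([374.5,276.2,46,0])
```

```text
cmd [374.5 276.5 119.3  -0. ] meas [372.3 276.4 116.7] yaw 0.1 F [ 0.5 -0.7 -0.1] w 85.4 t 30.23 q [ 0.64  0.22 -0.37  0.98  0.    2.21]
[374.5, 276.2, 46, 0] -> [-0.03, 0.0, 7.33] -0.0
```

Request:
send_rows --pt "0 0 0 0 0 0 -1" --pt "0 0 0.4 0 0 0 -1" --pt "0 0 1.3 0 0 0 -1" --pt "0 0 2.6 0 0 0 -1" --pt "0 0 4 0 0 0 -1" --pt "0 0 5.4 0 0 0 -1" --pt "0 0 6.5 0 0 0 -1" --pt "0 0 7.1 0 0 0 -1" --pt "0 0 7.3 0 0 0 -1" --pt "0 0 7.3 0 0 0 -1"

```text
clock: 31.07
ee_pos: [374.6, 276.2, 46.2]
ee_rot: [-2.222, -2.221, 0.0]
wrist_force: [0.6, -0.0, 0.2]
grip_width: 85.2
```

Request:
send_rows --pt "0 0 0 0 0 0 -0.8" --pt "0 0 0 0 0 0 -0.7" --pt "0 0 0 0 0 0 -0.65" --pt "0 0 0 0 0 0 -0.6" --pt "0 0 0 0 0 0 -0.55" --pt "0 0 0 0 0 0 -0.5" --pt "0 0 0 0 0 0 0" --pt "0 0 0 0 0 0 1" --pt "0 0 0 0 0 0 1" --pt "0 0 0 0 0 0 1"

```text
clock: 31.9
ee_pos: [374.9, 276.7, 47.1]
ee_rot: [2.221, 2.221, 0.002]
wrist_force: [-1.0, -1.8, 8.7]
grip_width: 62.4
```

Request:
send_rows --pt "0 0 0 0 0 0 1" --pt "0 0 -0.1 0 0 0 1" --pt "0 0 -0.3 0 0 0 1" --pt "0 0 -0.6 0 0 0 1" --pt "0 0 -1 0 0 0 1" --pt "0 0 -1.6 0 0 0 1" --pt "0 0 -2.4 0 0 0 1" --pt "0 0 -3.2 0 0 0 1" --pt "0 0 -4 0 0 0 1" --pt "0 0 -4.5 0 0 0 1"

```text
clock: 32.73
ee_pos: [374.9, 276.8, 92.8]
ee_rot: [2.221, 2.221, 0.002]
wrist_force: [0.4, -0.2, -4.1]
grip_width: 62.8
```

Run:
```python
from plan import *
setc(0,0,7.3);setc(0,0,-4.5); chk(); seq([644,266.5,110,-7],[644,266.5,45,-7])
f=cams.grab_frame("side"); cv2.imwrite("pics/s14.png",cv2.resize(f["img"][220:440,190:480],None,fx=2.7,fy=2.7)); w=cloud(f)
for n in("top0","side0"):
    w=np.load(n+".npy"); p=w[sel(w,(645,266),130,13,24)]; print(n,rect(p)); p=w[sel(w,(645,266),45,-5,10)]; print(np.median(p,0))
```

```text
cmd [374.5 276.5  91.3  -0. ] meas [374.9 276.8  92.8] yaw -0.0 F [ 0.4 -0.2 -4.1] w 62.8 t 32.73 q [ 0.64  0.24 -0.41  0.92  0.    2.21]
[644, 266.5, 110, -7] -> [-1.0, 26.95, -1.87] 0.122
[644, 266.5, 45, -7] -> [-1.0, 26.95, 4.63] 0.122
top0 [array([644.4, 266.3]), array([202.8, 117.6]), np.float64(82.9)]
[645.55051527 266.02384807   4.8137518 ]
side0 [array([643.3, 267.6]), array([204.7, 122. ]), np.float64(83.2)]
[643.70431035 267.24674649   4.20219452]
```

View pics/s14.png

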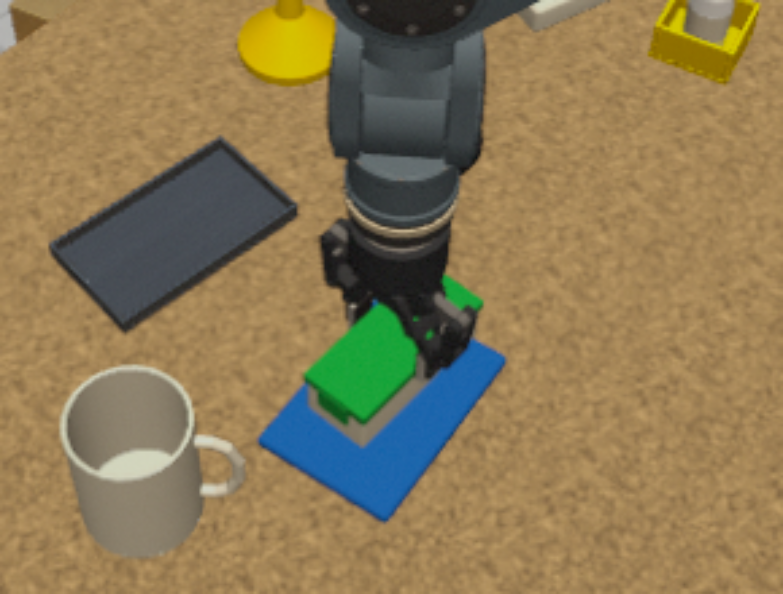

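The tub hangs level at crop (395,345), clear of the jug. I'll carry it to the tray.

Request:
send_rows --pt "0 1.2 -0.5 0 0 0 1" --pt "-0.1 3.5 -1 0 0 0.02 1" --pt "-0.2 6.5 -1.5 0 0 0.04 1" --pt "-0.4 9.8 -2 0 0 0.06 1" --pt "-0.5 13.2 -2 0 0 0.08 1" --pt "-0.6 16.6 -2 0 0 0.1 1" --pt "-0.7 20 -2 0 0 0.115 1" --pt "-0.8 23 -2 0 0 0.122 1" --pt "-0.9 25.5 -2 0 0 0.122 1" --pt "-1 26.9 -2 0 0 0.122 1"

```text
clock: 33.62
ee_pos: [646.2, 266.0, 110.5]
ee_rot: [2.354, 2.08, 0.001]
wrist_force: [-0.4, 0.4, -4.6]
grip_width: 62.5
```

Request:
send_rows --pt "0 0 0 0 0 0 1" --pt "0 0 0.3 0 0 0 1" --pt "0 0 1.2 0 0 0 1" --pt "0 0 2.4 0 0 0 1" --pt "0 0 3.6 0 0 0 1" --pt "0 0 4.6 0 0 0 1" --pt "0 0 5.3 0 0 0 1" --pt "0 0 5.5 0 0 0 1" --pt "0 0 5.5 0 0 0 1" --pt "0 0 5.5 0 0 0 1"

```text
clock: 34.45
ee_pos: [643.5, 266.7, 56.7]
ee_rot: [2.353, 2.082, 0.001]
wrist_force: [0.9, -0.1, -4.4]
grip_width: 62.6
```

Run:
```python
from plan import *
setc(-1,26.9,-2,.122);setc(0,0,5.5); chk()
f=cams.grab_frame("side"); cv2.imwrite("pics/s15.png",cv2.resize(f["img"][220:370,170:370],None,fx=4,fy=4)); w=cloud(f)
print("tub",rect(w[sel(w,(644,266),100,68,80)]))
```

```text
cmd [643.5 266.5  56.3  -7. ] meas [643.5 266.7  56.7] yaw -7.0 F [ 0.9 -0.1 -4.4] w 62.6 t 34.45 q [0.39 0.63 0.13 1.08 0.   2.09]
tub [array([638.2, 268. ]), array([151.5,  86. ]), np.float64(83.2)]
```

View pics/s15.png

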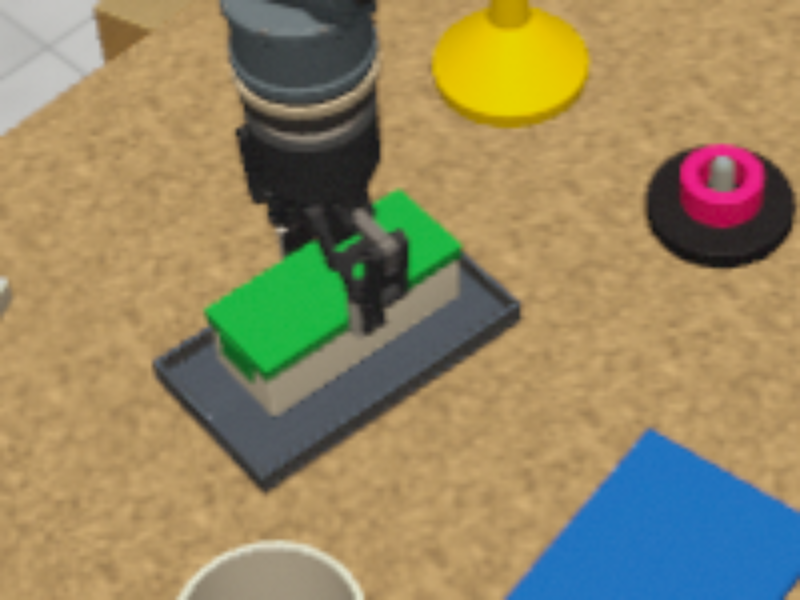

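The tub is over the tray and aligned with it, crop (335,300), bottom about 22 mm above the table. I'll lower it.

Request:
send_rows --pt "0 0 0.1 0 0 0 1" --pt "0 0 0.4 0 0 0 1" --pt "0 0 0.7 0 0 0 1" --pt "0 0 1 0 0 0 1" --pt "0 0 1.2 0 0 0 1" --pt "0 0 1.4 0 0 0 1" --pt "0 0 1.5 0 0 0 1" --pt "0 0 1.6 0 0 0 1" --pt "0 0 1.65 0 0 0 1" --pt "0 0 1.65 0 0 0 1"

```text
clock: 35.33
ee_pos: [643.4, 266.5, 39.7]
ee_rot: [-2.353, -2.082, 0.0]
wrist_force: [0.6, 1.0, -4.7]
grip_width: 63.0
```

Request:
send_rows --pt "0 0 0.03 0 0 0 1" --pt "0 0 0.06 0 0 0 1" --pt "0 0 0.09 0 0 0 1" --pt "0 0 0.1 0 0 0 1" --pt "0 0 0.1 0 0 0 1" --pt "0 0 0.1 0 0 0 1" --pt "0 0 0.1 0 0 0 1" --pt "0 0 0.1 0 0 0 1" --pt "0 0 0.1 0 0 0 1" --pt "0 0 0.1 0 0 0 1"

```text
clock: 36.17
ee_pos: [643.5, 266.5, 39.2]
ee_rot: [2.353, 2.082, 0.001]
wrist_force: [-2.2, -0.7, 3.3]
grip_width: 62.3
```

Contact. I'll release and retreat.

Request:
send_rows --pt "0 0 0 0 0 0 0.5" --pt "0 0 0 0 0 0 0" --pt "0 0 0 0 0 0 -0.4" --pt "0 0 0 0 0 0 -0.6" --pt "0 0 0 0 0 0 -0.8" --pt "0 0 0 0 0 0 -1" --pt "0 0 0 0 0 0 -1" --pt "0 0 0 0 0 0 -1" --pt "0 0 0 0 0 0 -1" --pt "0 0 0 0 0 0 -1"

```text
clock: 37.0
ee_pos: [643.5, 266.5, 38.8]
ee_rot: [-2.353, -2.082, -0.0]
wrist_force: [-0.9, -0.2, 0.5]
grip_width: 85.6
```

Request:
send_rows --pt "0 0 -0.5 0 0 0 -1" --pt "0 0 -1.5 0 0 0 -1" --pt "0 0 -3 0 0 0 -1" --pt "0 0 -5 0 0 0 -1" --pt "0 0 -8 0 0 0 -1" --pt "0 0 -11 0 0 0 -1" --pt "0 0 -14 0 0 0 -1" --pt "0 0 -16 0 0 0 -1" --pt "0 0 -17.5 0 0 0 -1" --pt "0 0 -18 0 0 0 -1"

```text
clock: 37.83
ee_pos: [644.3, 266.8, 223.1]
ee_rot: [2.352, 2.081, 0.008]
wrist_force: [0.0, 0.1, 0.6]
grip_width: 85.5
```

Run:
```python
from plan import *
setc(0,0,1.65);setc(0,0,.1);setc(0,0,-18); chk(); seq([440,130,221,-7])
```

```text
cmd [643.5 266.5 218.8  -7. ] meas [644.3 266.8 223.1] yaw -7.0 F [0.  0.1 0.6] w 85.5 t 37.83 q [0.39 0.55 0.43 1.45 0.   2.09]
[440, 130, 221, -7] -> [-16.02, -18.54, -0.22] 0.0
```

Next I move the arm aside so both cameras can see, then check everything.

Request:
send_rows --pt "-0.5 -1 0 0 0 0 -1" --pt "-1.5 -3 -0.2 0 0 0 -1" --pt "-3 -5.5 -0.2 0 0 0 -1" --pt "-5 -8 -0.2 0 0 0 -1" --pt "-7 -10.5 -0.2 0 0 0 -1" --pt "-9.5 -13 -0.2 0 0 0 -1" --pt "-12 -15.5 -0.2 0 0 0 -1" --pt "-14 -17.5 -0.2 0 0 0 -1" --pt "-15.5 -18.5 -0.2 0 0 0 -1" --pt "-16 -19 -0.2 0 0 0 -1"

```text
clock: 38.67
ee_pos: [433.2, 129.2, 221.1]
ee_rot: [-2.354, -2.081, 0.001]
wrist_force: [-0.1, 0.2, -0.4]
grip_width: 85.5
```

Run:
```python
from plan import *
chk()
for n in("side","top"):
    f=cams.grab_frame(n); cv2.imwrite(f"pics/{n}16.png",f["img"]); w=cloud(f)
    hsv=cv2.cvtColor(f["img"],cv2.COLOR_BGR2HSV); H,S,V=[hsv[...,i] for i in range(3)]
    def go(nm,p,fn): print(n,nm,len(p),fn(p) if len(p)>4 else 0)
    go("tape",w[(H>150)&(H<178)&(S>150)&sel(w,(539,19),60,32,50)],circ)
    go("jarlid",w[sel(w,(622,-265),45,95,106)],circ)
    p=w[sel(w,(644,266),100,50,60)]; go("tublid",p,rect); print("tub z spread",np.percentile(p[:,2],[5,50,95]).round(1) if len(p) else 0)
    go("bottlecap",w[sel(w,(414,-276),50,115,132)],circ)
    go("funnel",w[sel(w,(721,25),90,85,110)],circ); go("jug",w[sel(w,(465,480),120,118,130)],circ)
```

```text
cmd [643.5 266.5 218.8  -7. ] meas [433.2 129.2 221.1] yaw -7.0 F [-0.1  0.2 -0.4] w 85.5 t 38.67 q [ 0.29  0.12 -0.21  1.24 -0.    1.98]
side tape 203 (array([538.5,  19.7]), 29.0, array([538.7,  23.4,  38.2]), np.float64(38.3))
side jarlid 174 (array([ 621.6, -267.8]), 35.2, array([ 615.6, -267.3,  100.4]), np.float64(100.5))
side tublid 1233 [array([641.9, 267.2]), array([150.4,  69.3]), np.float64(83.5)]
tub z spread [50.9 54.1 57.7]
side bottlecap 109 (array([ 414. , -272.6]), 18.0, array([ 413.8, -271.1,  124. ]), np.float64(125.3))
side funnel 58 (array([731.5,  18.6]), 11.2, array([730. ,  19.2,  95.5]), np.float64(96.6))
side jug 418 (array([467.5, 477. ]), 51.1, array([467.1, 477.1, 123.7]), np.float64(124.2))
top tape 289 (array([538.3,  19.3]), 27.1, array([538.3,  19.6,  39.4]), np.float64(39.5))
top jarlid 567 (array([ 621.6, -264.6]), 32.1, array([ 621.2, -263.9,  100.4]), np.float64(100.4))
top tublid 1678 [array([643. , 264.5]), array([151.3,  65.7]), np.float64(82.7)]
tub z spread [51. 55. 59.]
top bottlecap 181 (array([ 412.2, -275.1]), 16.8, array([ 412.1, -274.1,  125.2]), np.float64(125.8))
top funnel 77 (array([730.4,  14.8]), 10.9, array([729.7,  14.3,  98.3]), np.float64(100.0))
top jug 313 (array([467.8, 477.1]), 50.9, array([467.1, 476. , 124.6]), np.float64(124.8))
```

View pics/side16.png

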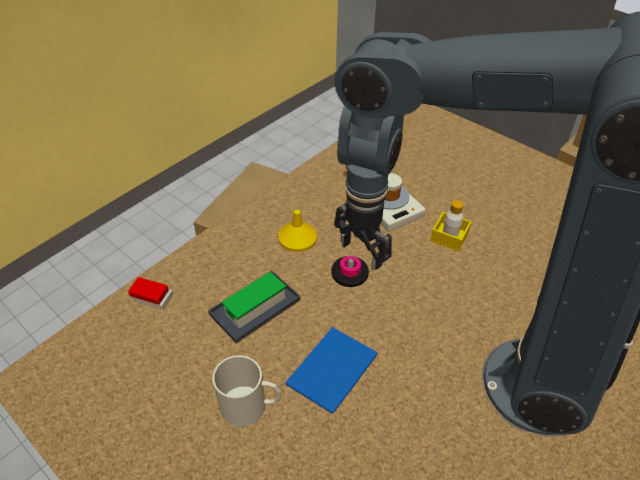

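View pics/top16.png

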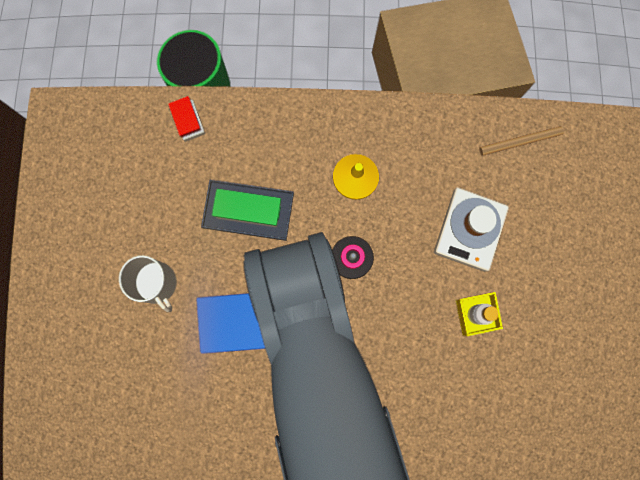

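Both pictures show every item in its place: tub at (255,300) side and (246,207) top, tape at (352,256) top, jar at (482,220) top, bottle at (484,314) top. I'll run a quick tilt check on the tub lid, then hand in.

Run:
```python
from plan import *
f=cams.grab_frame("top"); w=cloud(f); hsv=cv2.cvtColor(f["img"],cv2.COLOR_BGR2HSV)
p=w[(hsv[...,0]>50)&(hsv[...,0]<75)&(hsv[...,1]>150)&sel(w,(644,266),110,30,80)]
A=np.c_[p[:,:2]-p[:,:2].mean(0),np.ones(len(p))]; s=np.linalg.lstsq(A,p[:,2],rcond=None)[0]
print("tilt deg",np.degrees(s[:2]).round(2),"z",s[2].round(1)); o=ctrl.get_obs(); print(o["qd"].round(3),o["wrist_force"])
if np.abs(np.degrees(s[:2])).max()<2.5: print(ctrl.job_done())
```

```text
tilt deg [-0.37  0.17] z 55.0
[ 0.009  0.025  0.024 -0.004  0.001  0.002] [ 0.06522389 -0.26841571  0.2548744 ]
the job is handed in; nothing more can be done
None
```

I finished the job and handed it in at about 39 s of the 128 s allowed, in the order asked: bottle to the caddy, tape roll over the post, jar onto the pan, tub into the tray. The hand-in gave no verdict.

What the last pictures showed:

| Item | Last check |
|---|---|
| Bottle | Upright in the caddy, cap top at about 125 mm, as expected. |
| Tape | Flat on the holder's base with the post through it, within 1 mm of the post's axis. |
| Jar | Upright on the pan, lid at 100 mm. The top camera puts it about 1 mm from the pan's centre. |
| Tub | Right way up in the tray with its lid tilted less than 0.5°. The lid measured 54 to 55 mm high, against 54 expected. |
| Jug and funnel | Within about 1 mm of where they started. |

- **Forces:** The largest wrist force I read was about 12 N, when the bottle touched the caddy floor. I read forces only at the end of each move, so a brief higher peak could have gone unseen.
- **Camera disagreement:** The two cameras differed by up to about 3 mm sideways throughout, slightly more than the stated calibration. In the last side view the arm partly hid the jar, so its position there rests on the top camera.

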